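Restock the sloped kit-carton dispensers

TASK

Restock the two sloped dispensers with the two kit cartons lying flat on the bench: stand each one upright on its short thin edge in the lane made for its thickness (the thin carton in the narrow lane, the thick one in the wide lane), just like the carton already there, and let it slide down until it rests against that carton. Set the cartons in gently, without dropping or ramming them, and leave the other things on the bench where they are.

Things in the scene. Friction and masses are not known exactly. Their poses are not given: they have to be found in the camera images.
- thin_dispenser: narrow single-lane gravity dispenser of white sheet steel, fixed to the bench; origin on the bench below the inner face of the front stop, x horizontal, towards the raised (loading) end, z up. Footprint about 250 long by 48 wide
- thin_lane: its sloped lane, open above. Origin: middle of the lane floor at the inner face of the front stop, 35 above the bench; x up along the floor (9 degrees), y across, z square to the floor. Floor: 246 long, free-running rollers (12 diameter, 22 apart), so a carton rolls down by itself. Side guides 32 apart inside, 30 high, lips flared to 38 high and 48 wide; stop 52 high
- thin_stock_mid (a point): centre of the thin carton already in this lane (100 x 66 x 24, loose), standing on its short thin edge against the front stop: at x 33, y 0, z 50 in the lane's frame, its 66 side along the lane and its 24 thickness across it
- thick_dispenser: wide single-lane gravity dispenser of white sheet steel, fixed to the bench; origin on the bench below the inner face of the front stop, x horizontal, towards the raised (loading) end, z up. Footprint about 250 long by 62 wide
- thick_lane: its sloped lane, open above. Origin: middle of the lane floor at the inner face of the front stop, 35 above the bench; x up along the floor (9 degrees), y across, z square to the floor. Floor: 246 long, free-running rollers (12 diameter, 22 apart), so a carton rolls down by itself. Side guides 46 apart inside, 30 high, lips flared to 38 high and 62 wide; stop 52 high
- thick_stock_mid (a point): centre of the thick carton already in this lane (100 x 66 x 38, loose), standing on its short thin edge against the front stop: at x 33, y 0, z 50 in the lane's frame, its 66 side along the lane and its 38 thickness across it
- thin_carton: the thin kit carton to be loaded: closed white paperboard box, 100 (own x) x 66 (own y) x 24 thick (own z), 60 to 130 g, with a grey band round its middle; lies flat on the bench at the start. Origin: centre of its underside as it lies. Either end may finally be up and either face to either side. It goes into the narrow (32) lane
- thin_carton_mid (a point): centre of the thin carton's solid (12 above its origin along own z)
- thick_carton: the thick kit carton to be loaded: closed white paperboard box, 100 (own x) x 66 (own y) x 38 thick (own z), 100 to 200 g, with a grey band round its middle; lies flat on the bench at the start. Origin: centre of its underside as it lies. Either end may finally be up and either face to either side. It goes into the wide (46) lane
- thick_carton_mid (a point): centre of the thick carton's solid (19 above its origin along own z)
- bottle: bystander, loose: amber glass bottle, diameter 52, 115 high, upright between the two cartons; origin at the centre of its base
- phone: bystander, fixed: white phone lying flat, 72 (x) x 148 (y) x 8; origin at the centre of its underside
- tape: bystander, loose: roll of grey tape lying flat, diameter 60, 18 high; origin at the centre of its base
- tip_box: bystander, fixed: pipette tip box, 87 (x) x 124 (y) x 67 high; origin at the centre of its underside
- timer: bystander, fixed: white bench timer lying flat, 65 (x) x 70 (y) x 17; origin at the centre of its underside
- dishes: bystander, loose: stack of three clear culture dishes, diameter 93, 45 high; origin at the centre of its base
- beaker: bystander, loose: glass beaker, diameter 68, 85 high; origin at the centre of its base

How it is judged:
By the outcome, as a careful person would: the job done as asked, in the order asked, and still so for the second after the job is handed in, with the robot touching nothing.
It also fails if it takes over 64 s, if anything falls off the work surface, if the arm or the gripper's body presses on something with over 40 N, if the wrist force passes 120 N, or if a joint passes its speed limit or range.

ROBOT

A 6-joint arm with a two-finger parallel gripper is mounted at the origin on the work surface. World frame = base frame: x ahead of the robot, y to its left, z up, the work surface at z = 0. Lengths are in m, angles in rad, forces in N, time in s.
With the tool pointing down it reaches from about 0.3 to 0.85 m from the base axis. Payload 4.2 kg.
Tool frame: the origin (TCP) lies at the very end of the fingers, on their centre line; the grasp point (between the pads) lies 19 mm behind it; z points along the fingers, x is the direction in which the jaws open and shut, and the axes are right-handed (so a half turn about z gives the same grasp; the last joint's range is limited). The gripper opens to 91 mm and grips with 3 to 60 N. Pads are 32 mm wide; open, the fingers measure 118 mm over their backs; the gripper's body (76 mm by 178 mm) begins 60 mm behind the grasp point.
Start: joints at [1.243, 0.32, 1.565, -0, 1.257, -0.02], TCP at [0.174, 0.548, 0.214] pointing down, gripper open.
Joint ranges: [-3.11, 3.11], [-0.84, 2.01], [0.21, 2.61], [-1.34, 4.49], [0.05, 2.63], [-2.56, 2.56]. Speed limits (rad/s): [2.57, 2.57, 3.14, 3.14, 3.14, 3.14].

INTERFACE

Orientations are given as a unit quaternion [x, y, z, w].
In Python, from station import * gives the robot as it stands.
- The arm moves only by the tool send_rows, never from a script. Its argument "targets" is a list of rows, each a list of 3 entries, a list of its own where there are three numbers: the shift along the tool's x, y, z in cm, then the turn, a rotation vector about the tool's x, y, z in degrees, then the finger opening in cm, from 0 to 9.12. In form: [[[dx, dy, dz], [wx, wy, wz], jaw], ...]. A call has 1 to 8 rows; each row shifts and turns the commanded pose from where the row before left it, along the tool's axes as they then stand; what a row does not reach is not made up. A row lasts 1/12 s, in which the tool goes at most 41.7 mm and 7.16 degrees, less where a joint would pass 70% of its speed; a pose out of reach is approached as far as the arm can. A call is refused whole if a number of a shift passes 4.17 or a number of a turn 7.16, either way. A call with a gripper value outside its range is refused whole. The fingers move at their own pace and stop on an object; "grip_force" is the grip in N (left out, the last holds). Time passes only in rows, so rows that do not move let the fingers close. It gives the time, the measured TCP pose, the force and the opening at its end, in the units of the state.
- read_state(): the state, without advancing time (a new reading comes with each control period).
- get_image(name): name is "scene" or "top"; returns a dict with "image" (420x560x3 uint8, blue, green, red), "camera_matrix" (3x3 intrinsics, pixels), "xyz" and "orientation" of the camera in the world. Camera axes: x right, y down, z forward; pixel columns grow to the right and rows downward; lengths in m; the calibration is good to about 2 mm. A picture is of the moment at which its call begins. There is no depth.
- hand_in(): hands the job in, once; it reports no verdict.
The state is a dict: "t": time; "qpos": joint angles; "qd": joint speeds; "tau": joint torques, N m; "tcp_pos": TCP position; "orientation": TCP orientation; "force": force on the tool from outside, world axes, zero at the start; "ft_torque": the same for the moment, N m; "grip_width": opening from 0.0 (shut) to 1.0 (fully open).
Only numpy, scipy, OpenCV 4.12 (cv2) and the standard library are available. Lean on these libraries where they do the work, as an engineer would, in place of code of your own. Each camera call takes 0.05 s, during which the arm holds its last target.

## Working session

There is one attempt and no reset: what is moved stays moved. The work goes in short steps, Python scripts to look and compute and a tool call to move; the robot and the scene stay as the last step left them, time stands still between calls to the robot, and variables do not carry over. Pictures are saved under pics/ and viewed, and the job is handed in when it is done.

Besides the shell and the picture viewer there is one more tool, called after "Call:" as a command line: name --argument value ..., lists and objects as JSON in quotes. send_rows: Moves the arm, as the interface text tells. Its arguments: {"type":"object","properties":{"targets":{"type":"array"},"grip_force":{"type":"number"}},"required":["targets"]}

```bash
ls; mkdir -p pics; python3 - <<'E'
from station import *
import cv2
print(read_state())
for n in ("scene","top"):
    d=get_image(n); cv2.imwrite(f"pics/{n}0.png",d["image"]); print(n,d["camera_matrix"],d["xyz"],d["orientation"])
E
```

```text
pics
{'t': 0.0, 'qpos': array([ 1.24298486e+00,  3.20306928e-01,  1.56569704e+00,  3.69311860e-06,
        1.25736959e+00, -1.99950183e-02]), 'qd': array([-0.00157885,  0.00098082,  0.00038513,  0.00010536, -0.00253119,
        0.00096138]), 'tau': array([ 7.14693779e-04, -4.12464774e+01, -2.31978697e+01,  7.29591586e-02,
        4.55323874e-02, -1.66008285e-04]), 'tcp_pos': array([0.1740448 , 0.54749502, 0.21310465]), 'orientation': array([ 8.07148838e-01,  5.90347322e-01, -7.30102906e-04,  5.09764261e-04]), 'force': array([0.19783522, 0.96384932, 0.03657558]), 'ft_torque': array([0.01398178, 0.00202938, 0.01601032]), 'grip_width': 1.000151638896211}
scene [[491.84341446   0.         279.89331574]
 [  0.         491.84341446 205.45420989]
 [  0.           0.           1.        ]] [1.44181577 0.22137868 1.04265462] [ 0.57987546  0.72355369 -0.2948347  -0.23083978]
top [[462.26333873   0.         271.77683401]
 [  0.         462.26333873 202.02478104]
 [  0.           0.           1.        ]] [0.33140041 0.02009646 1.48646785] [-0.69505969  0.71492982 -0.05334185  0.05405569]
```

View pics/scene0.png

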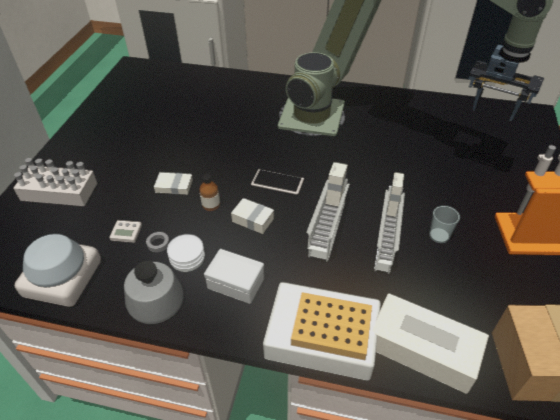

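View pics/top0.png

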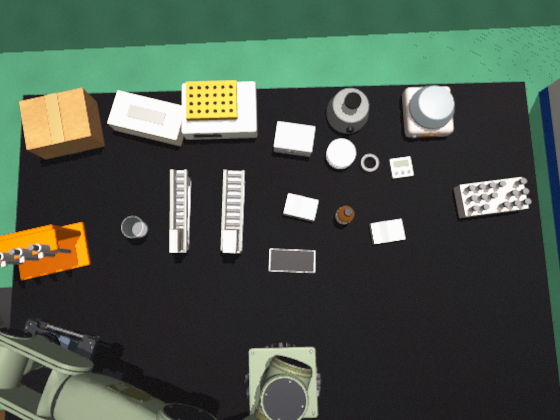

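```bash
cat > h.py <<'E'
import numpy as np, cv2
from scipy.spatial.transform import Rotation as R
from scipy.optimize import least_squares
import json
from station import *
def grab(n,fn=None):
    d=get_image(n)
    if fn: cv2.imwrite(f"pics/{fn}.png",d["image"])
    return d
def proj(d,P):
    r=R.from_quat(d["orientation"]).inv().apply(np.atleast_2d(P)-np.array(d["xyz"]))
    q=r@np.array(d["camera_matrix"]).T
    return q[:,:2]/q[:,2:]
def back(d,uv,z):
    v=R.from_quat(d["orientation"]).apply(np.linalg.inv(d["camera_matrix"])@np.array([uv[0],uv[1],1.]))
    c=np.array(d["xyz"]); return c+v*(z-c[2])/v[2]
def crop(fn,src,x0,y0,w,h,s):
    im=src if not isinstance(src,str) else cv2.imread(f"pics/{src}.png")
    c=cv2.resize(im[y0:y0+h,x0:x0+w],None,fx=s,fy=s,interpolation=cv2.INTER_CUBIC)
    for x in range((x0+9)//10*10,x0+w,10):
        cv2.line(c,((x-x0)*s,0),((x-x0)*s,6),(0,255,255),1)
        if x%20==0: cv2.putText(c,str(x),((x-x0)*s,16),0,.35,(0,255,255),1)
    for y in range((y0+9)//10*10,y0+h,10):
        cv2.line(c,(0,(y-y0)*s),(6,(y-y0)*s),(0,255,255),1)
        if y%20==0: cv2.putText(c,str(y),(8,(y-y0)*s+4),0,.35,(0,255,255),1)
    cv2.imwrite(f"pics/{fn}.png",c)
E
python3 - <<'E'
from h import *
crop("c_top_cart","top0",270,180,150,75,5)
crop("c_top_disp","top0",155,160,100,100,6)
crop("c_sc_cart","scene0",145,160,160,90,5)
crop("c_sc_disp","scene0",300,155,120,120,5)
E
```

```text
(no output)
```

View pics/c_top_cart.png

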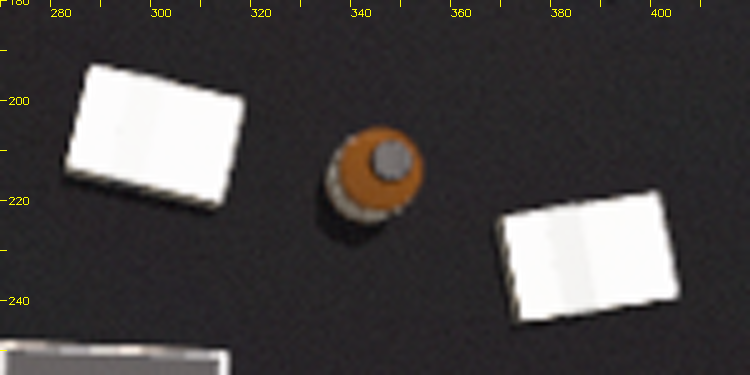

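View pics/c_top_disp.png

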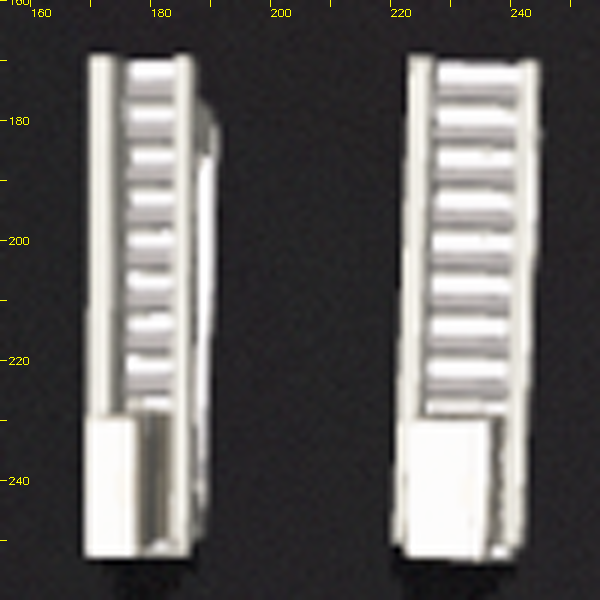

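View pics/c_sc_cart.png

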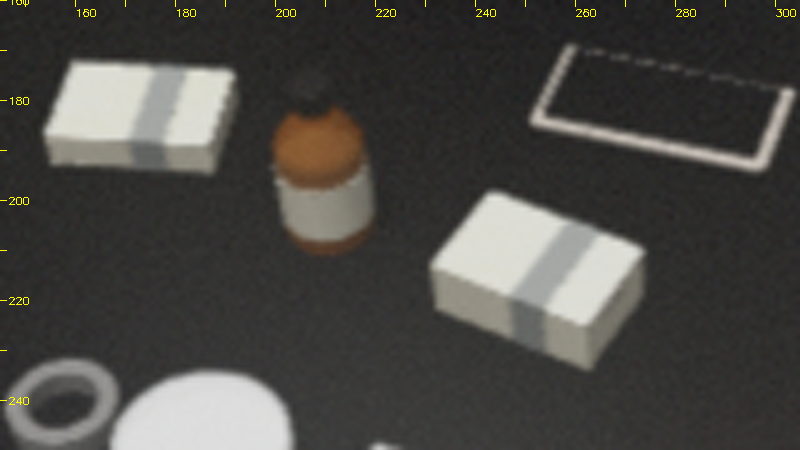

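View pics/c_sc_disp.png

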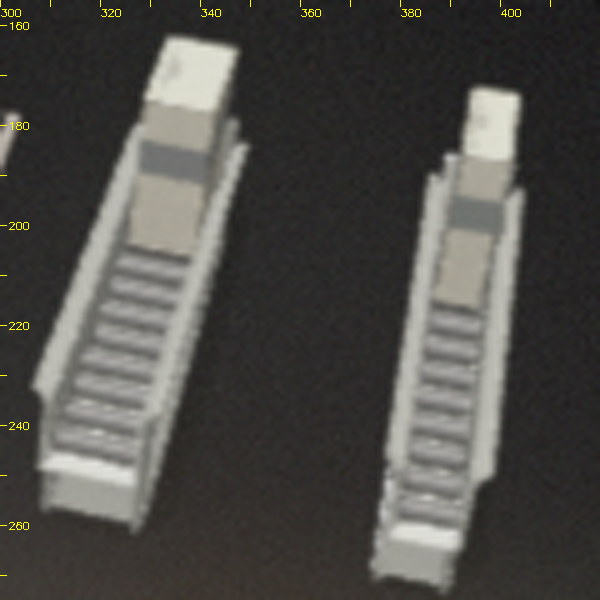

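```bash
cat > fit.py <<'E'
from h import *
T=get_image("top"); S=get_image("scene")
def fit(obs,model,p0):
    def f(p):
        r=[]
        for cam,pts in obs:
            for k,uv in pts: r+=list(proj(cam,model(p,np.array(k,float)))[0]-(np.array(uv)-.5))
        return np.array(r)
    s=least_squares(f,p0,loss="soft_l1",x_scale=[.01,.01,.05]+[.01]*(len(p0)-3))
    return s.x,f(s.x).reshape(-1,2).round(1).tolist()
def mcart(p,k):
    c,s=np.cos(p[2]),np.sin(p[2])
    return np.array([p[0]+c*k[0]-s*k[1],p[1]+s*k[0]+c*k[1],k[2]])
def cart(name,h,top,sc,scb,p0):
    L,W=.05,.033
    # order: image corners given as keys
    obs=[(T,[((a*L,b*W,h),uv) for (a,b),uv in top]),(S,[((a*L,b*W,h),uv) for (a,b),uv in sc]+[((a*L,b*W,0),uv) for (a,b),uv in scb])]
    x,r=fit(obs,mcart,p0); print(name,x.round(4),"yawdeg",np.degrees(x[2]).round(2),r)
# carton own x chosen ~ +y world (left in top image); own y ~ -x world
# corners: (+,-)=left-far(up-left in top) ; (-,-)=right-far; (-,+)=right-near; (+,+)=left-near
cart("thick",.038,[((1,-1),(288,192.8)),((-1,-1),(318.8,199.6)),((-1,1),(313.2,220)),((1,1),(283.2,213.6))],
 [((1,1),(244+30,209.6)),((-1,1),(244,198)),((-1,-1),(231.4,213)),((1,-1),(261.6,225))],[((-1,-1),(232,221.6)),((1,-1),(263,234)),((1,1),(273.6,218.6))],[.45,-.05,1.4])
cart("thin",.024,[((1,-1),(370.4,223.2)),((-1,-1),(401.6,218.2)),((-1,1),(405.8,239.4)),((1,1),(374.2,244))],
 [((-1,1),(159.4,172)),((1,1),(192,174)),((1,-1),(187.6,189.2)),((-1,-1),(154,187))],[((-1,-1),(155,192.6)),((1,-1),(187.6,194.6))],[.4,-.3,1.7])
Rt=R.from_euler("y",-9,degrees=True)
def mdisp(p,k):
    k=k.copy()
    if k[0]==9: k[0]=p[3]
    q=Rt.apply(k)+[0,0,.035]
    return mcart(p,q)
def disp(name,t,lip,top,sc,scb,lips,p0):
    h=t/2; l=lip/2
    K=lambda a,b:(.066*a,b*h,.1)
    obs=[(T,[(K(*k),uv) for k,uv in top]+[((9,b*l,.038),uv) for b,uv in lips]),(S,[(K(*k),uv) for k,uv in sc]+[((.066,b*h,0),uv) for b,uv in scb])]
    x,r=fit(obs,mdisp,p0+[.246]); print(name,x.round(4),"yawdeg",np.degrees(x[2]).round(2),r)
disp("thin_d",.024,.048,[((1,1),(169.5,229.5)),((1,-1),(177.8,229.5)),((0,1),(169,252.5)),((0,-1),(177.7,252.5))],
 [((0,-1),(394.6,172.4)),((0,1),(404,174)),((1,1),(402.4,187)),((1,-1),(393,186))],[(-1,(387,215.6)),(1,(395.6,216.6))],[(1,(169.7,169.2)),(-1,(186.7,169.2))],[.35,.3,0])
disp("thick_d",.038,.062,[((1,1),(222.5,229.5)),((1,-1),(236.7,229.5)),((0,1),(222.3,252.5)),((0,-1),(236.2,252.8))],
 [((0,-1),(333.6,162)),((0,1),(347.6,164.4)),((1,1),(342.6,177)),((1,-1),(329.4,174.6))],[(-1,(326,204.4)),(1,(338.6,206.4))],[(1,(223.2,169.3)),(-1,(244.8,170))],[.35,.15,0])
E
python3 fit.py
```

```text
thick [ 0.5359 -0.0721  1.3037] yawdeg 74.7 [[0.1, 0.7], [-0.0, 1.3], [0.9, 1.0], [0.0, -0.1], [-0.2, 0.4], [-0.6, 0.3], [-0.2, 0.1], [0.7, 0.5], [0.3, 0.6], [-0.2, 0.5], [0.5, 0.5]]
thin [ 0.4514 -0.3455  1.6973] yawdeg 97.25 [[0.2, 0.7], [-0.1, 0.9], [-0.2, 0.2], [0.3, 0.5], [0.3, 0.6], [-0.5, 0.6], [-0.9, 0.3], [-0.1, 0.4], [0.4, 0.5], [0.2, 0.6]]
thin_d [ 0.4143  0.3103 -0.0342  0.2477] yawdeg -1.96 [[-0.2, 0.6], [-0.2, 0.7], [0.2, 0.3], [-0.2, 0.3], [0.6, -0.0], [-0.7, 0.0], [0.2, 0.5], [-0.4, 0.3], [-0.2, 0.7], [-0.0, 0.1], [-0.2, 0.2], [-0.0, 0.8]]
thick_d [ 0.4087  0.1475 -0.0629  0.2474] yawdeg -3.61 [[0.8, 0.8], [-0.4, 1.3], [0.3, 0.4], [-0.6, 0.6], [0.5, 0.0], [-0.8, -0.0], [0.2, 0.7], [-0.5, 0.8], [0.2, 0.7], [-0.4, 0.5], [-0.4, 0.2], [0.2, 0.9]]
```

```bash
cat >> h.py <<'E'
def log():
    s=read_state()
    with open("states.jsonl","a") as f: f.write(json.dumps([list(map(float,s["qpos"])),list(map(float,s["tcp_pos"])),list(map(float,s["orientation"]))])+"\n")
    return s
def plan(p1,R1,start=None,lin=4.0,ang=7.0,jaw=None,settle=1):
    """straight-line rows from start (p,R) (default measured) to p1,R1"""
    if start is None:
        s=log(); start=(np.array(s["tcp_pos"]),R.from_quat(s["orientation"]))
        print("t %.2f"%s["t"],"now",np.round(start[0],4),"q",np.round(s["qpos"],2),"grip",round(s["grip_width"]*9.12,2),"F",np.round(s["force"],1),)
    p0,R0=start; rv=(R0.inv()*R1).as_rotvec(degrees=True); d=np.array(p1)-p0
    N=max(1,int(np.ceil(max(np.linalg.norm(d)*100/lin,np.linalg.norm(rv)/ang))))
    rows=[];p=p0.copy();Rc=R0
    for k in range(1,N+1):
        pt=p0+d*k/N; Rt_=R0*R.from_rotvec(rv*k/N,degrees=True)
        sh=np.round(Rc.inv().apply(pt-p)*100,2); w=np.round((Rc.inv()*Rt_).as_rotvec(degrees=True),1)
        rows.append([list(map(float,sh)),list(map(float,w)),jaw]); p=p+Rc.apply(sh/100); Rc=Rc*R.from_rotvec(w,degrees=True)
    print(N,"rows")
    for r in rows: print(json.dumps(r)+",")
    return p,Rc
def pose(x,z):
    z=np.array(z,float);z/=np.linalg.norm(z);x=np.array(x,float);x=x-z*(x@z);x/=np.linalg.norm(x)
    return R.from_matrix(np.array([x,np.cross(z,x),z]).T)
TH=dict(c=np.array([.4514,-.3455]),yaw=np.radians(97.25),h=.024)
TK=dict(c=np.array([.5359,-.0721]),yaw=np.radians(74.7),h=.038)
def pick(C,a,along,low,back=0):
    """TCP pose: tool tilted a deg from vertical, grasp point 'along' m toward +own x end, lowest finger corner at height low; back: retreat along tool z"""
    a=np.radians(a);u=np.array([np.cos(C["yaw"]),np.sin(C["yaw"]),0]);w=np.array([-u[1],u[0],0])
    z=-np.sin(a)*u-np.cos(a)*np.array([0,0,1]);Rm=pose(-w,z)
    tz=low+.016*np.sin(a)   # tip centre height
    g=np.array([*C["c"],0])+u*along; p=g+.019*z; p[2]=tz
    return p-back*z,Rm
E
python3 - <<'E'
from h import *
z=np.array([0,0,-1.])
a=plan([.30,.40,.32],pose([np.cos(.9),np.sin(.9),0],z),jaw=9.12)
plan([.42,.05,.32],pose([np.cos(.5),np.sin(.5),0],z),start=a,jaw=9.12)
p,Rm=pick(TH,45,.025,.003,.08); print(p,Rm.as_matrix().round(2))
E
```

```text
t 0.20 now [0.1741 0.5477 0.2134] q [ 1.24  0.32  1.57 -0.    1.26 -0.02] grip 9.12 F [ 0.2 -0.2 -0.6]
6 rows
[[-1.71, 2.75, -1.77], [0.0, 0.0, 3.5], 9.12],
[[-1.54, 2.84, -1.78], [0.0, 0.0, 3.4], 9.12],
[[-1.37, 2.93, -1.77], [0.0, 0.0, 3.5], 9.12],
[[-1.19, 3.01, -1.78], [0.0, 0.0, 3.5], 9.12],
[[-1.0, 3.08, -1.77], [0.0, 0.0, 3.4], 9.12],
[[-0.82, 3.13, -1.78], [0.0, 0.1, 3.5], 9.12],
10 rows
[[-2.0, 3.12, -0.0], [0.0, -0.0, 2.3], 9.12],
[[-1.87, 3.19, -0.0], [0.0, -0.0, 2.3], 9.12],
[[-1.74, 3.26, -0.0], [0.0, -0.0, 2.3], 9.12],
[[-1.6, 3.34, -0.0], [0.0, -0.0, 2.3], 9.12],
[[-1.47, 3.39, -0.0], [0.0, -0.0, 2.3], 9.12],
[[-1.34, 3.45, -0.0], [0.0, -0.0, 2.3], 9.12],
[[-1.19, 3.5, -0.0], [0.0, -0.0, 2.2], 9.12],
[[-1.06, 3.55, -0.0], [0.0, -0.0, 2.3], 9.12],
[[-0.92, 3.58, -0.0], [0.0, -0.0, 2.3], 9.12],
[[-0.77, 3.62, -0.0], [0.0, -0.0, 2.3], 9.12],
[ 0.44280162 -0.27791122  0.07088225] [[ 0.99  0.09  0.09]
 [ 0.13 -0.7  -0.7 ]
 [ 0.    0.71 -0.71]]
```

Call:
send_rows --targets '[[[-1.7,2.75,-1.8],[0,0,3.5],9.12],[[-1.55,2.85,-1.8],[0,0,3.5],9.12],[[-1.4,2.9,-1.8],[0,0,3.5],9.12],[[-1.2,3.0,-1.8],[0,0,3.5],9.12],[[-1.0,3.1,-1.8],[0,0,3.5],9.12],[[-0.8,3.1,-1.8],[0,0,3.5],9.12],[[-2.0,3.1,0],[0,0,2.3],9.12],[[-1.9,3.2,0],[0,0,2.3],9.12]]'

```text
t: 0.87
tcp_pos: [0.324, 0.3288, 0.3228]
orientation: [0.918, 0.396, 0.001, -0.0]
force: [0.7, 0.3, 0.4]
grip_width: 0.999
```

```bash
python3 -c "
from h import *
log()"
```

Call:
send_rows --targets '[[[-1.75,3.3,0],[0,0,2.3],9.12],[[-1.6,3.3,0],[0,0,2.3],9.12],[[-1.5,3.4,0],[0,0,2.3],9.12],[[-1.3,3.4,0],[0,0,2.3],9.12],[[-1.2,3.5,0],[0,0,2.3],9.12],[[-1.1,3.5,0],[0,0,2.3],9.12],[[-0.9,3.6,0],[0,0,2.3],9.12],[[-0.8,3.6,0],[0,0,2.3],9.12]]'

```text
t: 1.53
tcp_pos: [0.4168, 0.048, 0.322]
orientation: [0.97, 0.244, 0.0, -0.0]
force: [1.1, 0.6, 0.1]
grip_width: 0.998
```

```bash
python3 - <<'E'
from h import *
p,Rm=pick(TH,45,.025,.003,.10)
p[2]+=.06
plan(p,Rm,jaw=9.12)
E
cat states.jsonl
```

```text
t 1.53 now [0.4168 0.048  0.322 ] q [ 0.09  0.01  1.68  0.    1.45 -0.41] grip 9.11 F [1.1 0.6 0.1]
9 rows
[[-1.4, 3.18, 1.97], [-4.9, -0.9, 2.2], 9.12],
[[-1.26, 3.05, 2.25], [-5.0, -0.9, 2.2], 9.12],
[[-1.1, 2.89, 2.53], [-4.9, -1.0, 2.2], 9.12],
[[-0.94, 2.69, 2.79], [-5.0, -0.9, 2.2], 9.12],
[[-0.8, 2.48, 3.02], [-4.9, -0.9, 2.3], 9.12],
[[-0.66, 2.24, 3.25], [-5.0, -0.9, 2.2], 9.12],
[[-0.52, 1.97, 3.43], [-4.9, -0.9, 2.2], 9.12],
[[-0.4, 1.69, 3.6], [-4.9, -1.0, 2.2], 9.12],
[[-0.28, 1.38, 3.73], [-5.0, -0.9, 2.2], 9.12],
[[1.2430046421300143, 0.3200681398385952, 1.5651957556490532, -1.2316430346290117e-05, 1.2574075764302572, -0.01999508462059902], [0.17410797274244882, 0.5477002106357862, 0.2134364565587014], [0.8071417230493407, 0.5903574746849708, -0.00043829749011910506, 0.000314470722919474]]
[[0.7678649701866507, 0.08303480405406788, 1.5995419046699815, -0.00017886128520104347, 1.4566500047539699, -0.0466085720452086], [0.32402872303175767, 0.3287636066089257, 0.3228418123245969], [0.9182141299766572, 0.39608257244860745, 0.0011382312022007502, -0.0003342804727806021]]
[[0.0869804276156454, 0.01378719408977708, 1.6756483642182562, 0.00019333379057293512, 1.4516707170296568, -0.40610111441347785], [0.41681816141871686, 0.047955048859940806, 0.32200235595700916], [0.9697652146465082, 0.2440396691270068, 0.00025535037962147174, -5.612643413770976e-05]]
```

```bash
python3 - <<'E'
from h import *
T=get_image("top");S=get_image("scene")
print("bottle base-ish top-cam cap",back(T,(348,211),.115),"scene cap",back(S,(206,174.5),.115),"scene base front",back(S,(208,210),0), "scene label ctr",back(S,(209,201),.03))
for C in(TH,TK):
    u=np.array([np.cos(C["yaw"]),np.sin(C["yaw"]),0])
    print(C["c"]+u[:2]*.05)
for p in pick(TH,45,.025,.003)[0],pick(TK,45,.025,.003)[0]: print(p)
E
```

```text
bottle base-ish top-cam cap [ 0.50789702 -0.2086026   0.115     ] scene cap [ 0.49717511 -0.21190789  0.115     ] scene base front [ 0.52522904 -0.2102714   0.        ] scene label ctr [ 0.51680732 -0.20650003  0.03      ]
[ 0.44509005 -0.29589975]
[ 0.54909365 -0.02387213]
[ 0.44994051 -0.33402749  0.01431371]
[ 0.53895168 -0.06094492  0.01431371]
```

```bash
cat > fk.py <<'E'
from h import *
def fk(q,L):
    h,a1,l2,a3,l3,d=L
    Ry=lambda a:R.from_euler("y",a);Rz=lambda a:R.from_euler("z",a)
    r=Rz(q[0]);p=np.array([0,0,h])+r.apply([a1,0,0])
    r=r*Ry(q[1]);p=p+r.apply([0,0,l2])
    r=r*Ry(q[2]);p=p+r.apply([a3,0,l3])
    r=r*Rz(q[3])*Ry(q[4]);p=p+r.apply([0,0,d]); r=r*Rz(q[5])
    return p,r
L0=[.3,0.,.35,0.,.35,.3]
def load(): return [json.loads(l) for l in open("states.jsonl")]
def fitL():
    D=load()
    f=lambda L:np.concatenate([fk(q,L)[0]-p for q,p,o in D])
    s=least_squares(lambda L:np.r_[f(L),1e-4*(L-np.array(L0))],L0); return s.x,f(s.x)
lo=np.array([-3.11,-.84,.21,-1.34,.05,-2.56]);hi=np.array([3.11,2.01,2.61,4.49,2.63,2.56])
def ik(p,Rm,L,n=80,seed=0,near=None):
    rng=np.random.default_rng(seed);out=[]
    for i in range(n):
        q0=near if (near is not None and i==0) else rng.uniform(lo,hi)
        f=lambda q:np.r_[10*(fk(q,L)[0]-p),(Rm.inv()*fk(q,L)[1]).as_rotvec()]
        s=least_squares(f,np.clip(q0,lo+1e-3,hi-1e-3),bounds=(lo,hi))
        if s.cost<1e-5 and not any(np.abs(s.x-o).max()<.05 for o in out): out.append(s.x)
    return out
E
python3 - <<'E'
from fk import *
L,r=fitL();print(L,np.abs(r).max())
for q,p,o in load():
    print((fk(q,L)[1].inv()*R.from_quat(o)).as_rotvec(degrees=True).round(1))
E
```

```text
[ 4.65956625e-01 -5.35836652e-04  5.84216198e-01  1.07931968e-02
  4.15763988e-01  6.68202289e-01] 0.011392997796334625
[   0.   -0. -180.]
[   0.   -0. -180.]
[ -0.   0. 180.]
```

Call:
send_rows --targets '[[[0,2,0],[7,0,3],9.12],[[0,2,0],[7,0,3],9.12],[[0,2,0],[7,0,0],9.12],[[0,2,0],[7,0,0],9.12]]'

```text
t: 1.97
tcp_pos: [0.4505, -0.021, 0.3097]
orientation: [0.953, 0.192, -0.05, -0.231]
force: [1.2, 1.2, 0.1]
grip_width: 0.998
```

```bash
python3 -c "
from h import *
log()"
```

Call:
send_rows --targets '[[[0,2,0],[7,0,0],9.12],[[0,2,0],[7,0,0],9.12],[[0,0,0],[0,0,0],9.12]]'

```text
t: 2.22
tcp_pos: [0.4641, -0.057, 0.2796]
orientation: [0.917, 0.178, -0.08, -0.348]
force: [0.3, -0.3, -1.9]
grip_width: 0.997
```

```bash
sed -i 's/h,a1,l2,a3,l3,d=L/h,a1,l2,a3,l3,d,e=L/; s/r.apply(\[a1,0,0\])/r.apply([a1,e,0])/; s/\*Rz(q\[5\])/*Rz(q[5]+np.pi)/; s/L0=.*/L0=[.35,0.,.4,0.,.4,.3,.0116]/' fk.py
python3 - <<'E'
from fk import *
s=log();print(s["t"],s["tcp_pos"],s["qpos"])
L,r=fitL();print(L.round(4),np.abs(r).max())
for q,p,o in load():
    print((fk(q,L)[1].inv()*R.from_quat(o)).as_rotvec(degrees=True).round(1))
E
```

```text
2.2167 [ 0.46414689 -0.05695537  0.27963171] [-0.45944638  0.39218525  1.50446191  0.45610625  1.81998242 -0.86119172]
[ 0.1403 -0.      0.5918  0.0252  0.417   0.3357  0.0115] 1.680843308982105e-08
[0. 0. 0.]
[0. 0. 0.]
[ 0.  0. -0.]
[ 0.  0. -0.]
[ 0.  0. -0.]
```

```bash
cat >> fk.py <<'E'
L=fitL()[0]
DN=dict(o=np.array([.4143,.3103,.035]),yaw=-.0342)
DK=dict(o=np.array([.4087,.1475,.035]),yaw=-.0629)
def lane(D): return R.from_euler("z",D["yaw"])*R.from_euler("y",-9,degrees=True)
def pickm(C,a,along,low,back=0):
    """mirrored: from -own x end"""
    C2=dict(C);C2["yaw"]=C["yaw"]-np.pi
    p,Rm=pick(C2,a,along,low,back)
    return p,Rm*R.from_euler("z",np.pi)
def place(C,D,sgn,P,x,dz,dy=0,tilt=0):
    """tool pose for carton centre at lane (x,dy,.05+dz); P=pick pose; sgn=+1 own x up"""
    Rc=R.from_euler("z",C["yaw"]);pc=np.array([*C["c"],C["h"]/2])
    rel=Rc.inv().apply(P[0]-pc);Rrel=Rc.inv()*P[1]
    M=np.array([[0,0,sgn],[-1,0,0],[0,-sgn,0]],float).T # columns: own x,y,z in lane
    Rf=lane(D)*R.from_matrix(M); pf=D["o"]+lane(D).apply([x,dy,.05+dz])
    return pf+Rf.apply(rel),Rf*Rrel
E
python3 - <<'E'
from fk import *
M=np.array([[0,0,1],[-1,0,0],[0,-1,0]],float).T;print(np.linalg.det(M))
for a in(30,45):
  P=pickm(TH,a,.025,.003);F=place(TH,DN,-1,P,.125,0);
  print("thin mirrored",a);[print(n,k[0].round(3),[x.round(2).tolist() for x in ik(*k,L,30)]) for n,k in(("P",P),("Pback",pickm(TH,a,.025,.003,.1)),("F",F),("Fup",place(TH,DN,-1,P,.125,.1)))]
  P=pick(TK,a,.025,.003);F=place(TK,DK,1,P,.125,0);
  print("thick",a);[print(n,k[0].round(3),[x.round(2).tolist() for x in ik(*k,L,30)]) for n,k in(("P",P),("Pback",pick(TK,a,.025,.003,.1)),("F",F),("Fup",place(TK,DK,1,P,.125,.1)))]
  P=pick(TH,a,.025,.003);F=place(TH,DN,1,P,.125,0);
  print("thin std",a);[print(n,k[0].round(3),[x.round(2).tolist() for x in ik(*k,L,30)]) for n,k in(("P",P),("F",F))]
E
```

```text
1.0
thin mirrored 30
P [ 0.453 -0.361  0.011] [[-0.85, 0.74, 1.5, 0.29, 1.36, -1.11]]
Pback [ 0.46  -0.41   0.098] [[-0.89, 0.71, 1.31, 0.27, 1.58, -1.08]]
F [0.527 0.305 0.119] [[0.85, 0.85, 1.28, -0.68, 1.83, 1.09]]
Fup [0.512 0.306 0.218] [[0.86, 0.75, 1.23, -0.71, 1.96, 1.0]]
thick 30
P [ 0.54  -0.057  0.011] [[0.16, 0.6, 1.81, -0.56, 1.04, 0.79]]
Pback [ 0.553 -0.009  0.098] [[0.23, 0.52, 1.68, -0.48, 1.25, 0.72]]
F [0.522 0.148 0.119] [[-0.31, 0.53, 2.05, 1.16, 1.22, -1.16]]
Fup [0.507 0.149 0.218] [[-0.32, 0.35, 2.0, 1.09, 1.32, -0.94]]
thin std 30
P [ 0.449 -0.33   0.011] [[-0.39, 0.46, 2.13, -1.07, 0.52, 0.42]]
F [0.527 0.307 0.119] [[0.01, 0.52, 2.07, 1.39, 1.07, -1.12]]
thin mirrored 45
P [ 0.453 -0.357  0.014] [[-0.9, 0.86, 1.37, 0.37, 1.62, -1.15]]
Pback [ 0.462 -0.427  0.085] [[-0.95, 0.88, 1.12, 0.36, 1.85, -1.1]]
F [0.528 0.309 0.115] [[0.82, 0.73, 1.37, -0.58, 1.61, 1.07]]
Fup [0.513 0.309 0.214] [[0.83, 0.63, 1.3, -0.59, 1.76, 0.98]]
thick 45
P [ 0.539 -0.061  0.014] [[0.25, 0.7, 1.76, -0.71, 1.24, 0.96]]
Pback [0.558 0.007 0.085] [[0.35, 0.65, 1.61, -0.62, 1.43, 0.89]]
F [0.523 0.145 0.115] [[-0.21, 0.4, 2.04, 1.01, 1.0, -0.92]]
Fup [0.507 0.146 0.214] [[-0.22, 0.24, 1.96, 0.9, 1.15, -0.7]]
thin std 45
P [ 0.45  -0.334  0.014] []
F [0.528 0.304 0.115] [[0.12, 0.41, 2.02, 1.17, 0.84, -0.8]]
```

```bash
python3 - <<'E'
from fk import *
p,Rm=pickm(TH,45,.025,.003,.15); print(p,[x.round(2) for x in ik(p,Rm,L,10)])
a=plan(p,Rm,jaw=9.12)
plan(*pickm(TH,45,.025,.003,0.03),start=a,jaw=9.12)
E
```

```text
[ 0.46624491 -0.46219052  0.12037973] [array([-0.97,  0.91,  0.97,  0.36,  1.97, -1.07])]
t 2.22 now [ 0.4641 -0.057   0.2796] q [-0.46  0.39  1.5   0.46  1.82 -0.86] grip 9.1 F [ 0.3 -0.3 -1.9]
11 rows
[[-1.36, 3.53, -1.17], [0.3, 1.0, 0.9], 9.12],
[[-1.28, 3.54, -1.22], [0.3, 1.1, 0.9], 9.12],
[[-1.2, 3.56, -1.25], [0.3, 1.0, 1.0], 9.12],
[[-1.11, 3.57, -1.3], [0.3, 1.0, 0.9], 9.12],
[[-1.04, 3.58, -1.33], [0.3, 1.1, 0.9], 9.12],
[[-0.95, 3.59, -1.37], [0.3, 1.0, 0.9], 9.12],
[[-0.88, 3.59, -1.41], [0.3, 1.0, 1.0], 9.12],
[[-0.78, 3.61, -1.43], [0.3, 1.1, 0.9], 9.12],
[[-0.71, 3.6, -1.48], [0.3, 1.0, 0.9], 9.12],
[[-0.61, 3.61, -1.5], [0.3, 1.0, 0.9], 9.12],
[[-0.54, 3.61, -1.53], [0.3, 1.1, 1.0], 9.12],
4 rows
[[-0.0, -0.0, 3.0], [0.0, -0.0, -0.0], 9.12],
[[-0.0, -0.0, 3.0], [0.0, -0.0, -0.0], 9.12],
[[-0.01, -0.0, 3.0], [0.0, -0.0, -0.0], 9.12],
[[0.0, -0.01, 3.0], [0.0, -0.0, -0.0], 9.12],
```

Call:
send_rows --targets '[[[-1.4,3.5,-1.2],[0.3,1.0,0.9],9.12],[[-1.3,3.5,-1.2],[0.3,1.1,0.9],9.12],[[-1.2,3.6,-1.3],[0.3,1.0,1.0],9.12],[[-1.1,3.6,-1.3],[0.3,1.0,0.9],9.12],[[-1.0,3.6,-1.3],[0.3,1.1,0.9],9.12],[[-1.0,3.6,-1.4],[0.3,1.0,0.9],9.12],[[-0.9,3.6,-1.4],[0.3,1.0,1.0],9.12],[[-0.8,3.6,-1.4],[0.3,1.1,0.9],9.12]]'

```text
t: 2.88
tcp_pos: [0.4675, -0.3493, 0.1737]
orientation: [0.924, 0.097, -0.034, -0.369]
force: [1.2, -0.3, 0.9]
grip_width: 1.001
```

Call:
send_rows --targets '[[[-0.7,3.6,-1.5],[0.3,1.0,0.9],9.12],[[-0.6,3.6,-1.5],[0.3,1.0,0.9],9.12],[[-0.5,3.6,-1.5],[0.3,1.1,1.0],9.12],[[0,0,3],[0,0,0],9.12],[[0,0,3],[0,0,0],9.12],[[0,0,0],[0,0,0],9.12]]'

```text
t: 3.38
tcp_pos: [0.4629, -0.4121, 0.0841]
orientation: [0.921, 0.063, -0.022, -0.383]
force: [-0.9, -0.2, -1.4]
grip_width: 1.0
```

```bash
python3 - <<'E'
from fk import *
d=grab("scene","s1");crop("c1","s1",100,100,160,120,5)
plan(*pickm(TH,45,.025,.003),jaw=9.12,lin=3)
E
```

```text
t 3.43 now [ 0.464  -0.414   0.0865] q [-0.93  0.86  1.15  0.37  1.83 -1.11] grip 9.1 F [ 0.4 -1.1  1.1]
4 rows
[[-0.1, 0.24, 2.3], [0.0, -0.0, 0.2], 9.12],
[[-0.11, 0.25, 2.3], [0.1, -0.1, 0.2], 9.12],
[[-0.09, 0.25, 2.31], [0.0, 0.0, 0.1], 9.12],
[[-0.1, 0.25, 2.3], [0.1, -0.0, 0.2], 9.12],
```

View pics/c1.png

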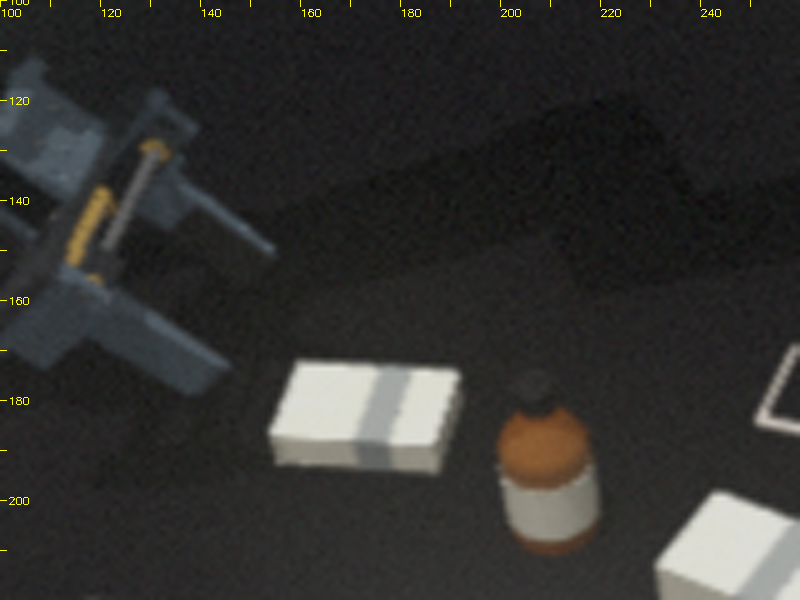

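Call:
send_rows --targets '[[[-0.1,0.25,2.3],[0,0,0.2],9.12],[[-0.1,0.25,2.3],[0,0,0.2],9.12],[[-0.1,0.25,2.0],[0,0,0.2],9.12],[[-0.1,0.25,1.5],[0,0,0.1],9.12],[[0,0,0],[0,0,0],9.12],[[0,0,0],[0,0,0],9.12]]'

```text
t: 3.93
tcp_pos: [0.4557, -0.3687, 0.0249]
orientation: [0.924, 0.059, -0.021, -0.377]
force: [0.4, -1.4, -0.0]
grip_width: 1.004
```

```bash
python3 - <<'E'
from fk import *
plan(*pickm(TH,45,.025,.003),jaw=9.12,lin=3)
E
```

```text
t 3.93 now [ 0.4557 -0.3687  0.0249] q [-0.91  0.86  1.33  0.37  1.64 -1.14] grip 9.16 F [ 0.4 -1.4 -0. ]
1 rows
[[-0.14, -0.12, 1.6], [0.6, -0.3, 0.2], 9.12],
```

Call:
send_rows --targets '[[[-0.1,-0.1,0.8],[0.4,-0.2,0.2],9.12],[[0,0,0.7],[0,0,0],9.12],[[0,0,0],[0,0,0],9.12],[[0,0,0],[0,0,0],5.5],[[0,0,0],[0,0,0],5.5],[[0,0,0],[0,0,0],5.5],[[0,0,0],[0,0,0],5.5],[[0,0,0],[0,0,0],5.5]]' --grip_force 22

```text
t: 4.6
tcp_pos: [0.4524, -0.358, 0.0138]
orientation: [0.923, 0.057, -0.023, -0.381]
force: [-0.3, -0.2, 0.2]
grip_width: 0.72
```

```bash
python3 - <<'E'
from fk import *
d=grab("scene","s2");crop("c2","s2",100,100,160,120,5)
s=log();print(s["grip_width"]*9.12,s["tcp_pos"],s["force"],pickm(TH,45,.025,.003)[0])
E
```

```text
6.5774061681432165 [ 0.45235209 -0.35801634  0.01379152] [-0.244557    0.04306841  0.66891956] [ 0.45285949 -0.35697251  0.01431371]
```

View pics/c2.png

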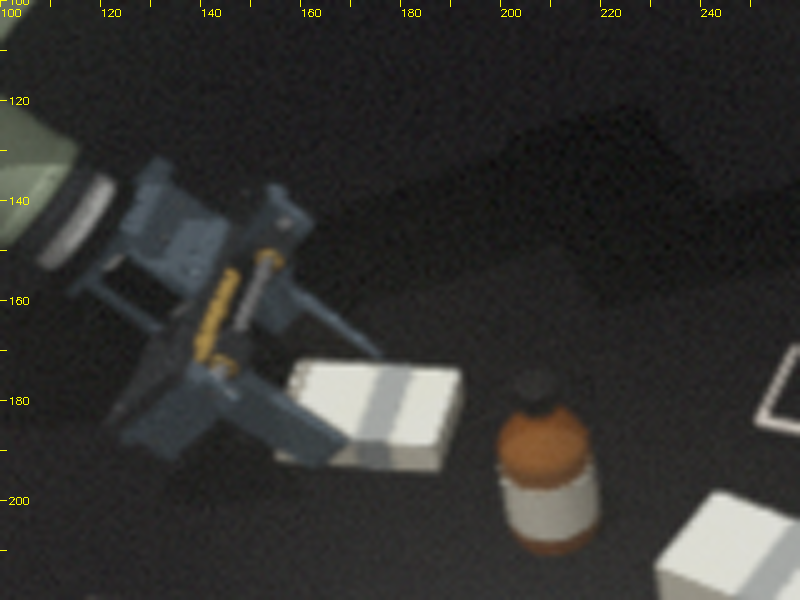

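```bash
cat >> fk.py <<'E'
def regrasp_C(C,P):
    """centre C on the jaw line, given measured pick pose"""
    x=P[1].as_matrix()[:,0]; yaw=np.arctan2(-x[0],x[1])  # own y=-toolx => u = ...
    yaw=np.arctan2(x[0],-x[1]); # u=(w rotated -90): w=-x ; u=(w_y,-w_x)=(-x_y, x_x)
    C2=dict(C);C2["yaw"]=yaw; w=np.array([-np.sin(yaw),np.cos(yaw)])
    C2["c"]=C["c"]+w*((P[0][:2]-C["c"])@w); return C2
def savep(n,P): json.dump([list(P[0]),list(P[1].as_quat())],open(n,"w"))
def loadp(n):
    a=json.load(open(n));return np.array(a[0]),R.from_quat(a[1])
E
python3 - <<'E'
from fk import *
s=read_state();P=(np.array(s["tcp_pos"]),R.from_quat(s["orientation"]));savep("thinP.json",P)
C=regrasp_C(TH,P);print(C,np.degrees(C["yaw"]))
up=P[0]+[0,0,.05]
a=plan(up,P[1],jaw=5.5,lin=2)
F=place(C,DN,-1,P,.130,.12);print(F[0])
mid=np.array([.47,-.05,.33]);Rm=P[1]*R.from_rotvec((P[1].inv()*F[1]).as_rotvec()*.5)
a=plan(mid,Rm,start=a,ang=5,lin=3.5,jaw=5.5)
plan(F[0],F[1],start=a,ang=5,lin=3.5,jaw=5.5)
E
```

```text
{'c': array([ 0.45081866, -0.34557163]), 'yaw': np.float64(1.6933975553161833), 'h': 0.024} 97.02453295738866
t 4.65 now [ 0.4524 -0.358   0.0138] q [-0.9   0.86  1.37  0.37  1.62 -1.15] grip 6.58 F [-0.2  0.   0.7]
3 rows
[[0.0, -1.18, -1.18], [0.0, 0.0, 0.0], 5.5],
[[0.0, -1.17, -1.18], [0.0, 0.0, 0.0], 5.5],
[[0.0, -1.18, -1.18], [0.0, 0.0, 0.0], 5.5],
[0.51414699 0.30867647 0.23562795]
12 rows
[[0.46, -3.36, 0.21], [-3.8, 0.4, 0.4], 5.5],
[[0.44, -3.36, -0.01], [-3.7, 0.4, 0.4], 5.5],
[[0.41, -3.37, -0.22], [-3.8, 0.4, 0.4], 5.5],
[[0.4, -3.34, -0.44], [-3.8, 0.4, 0.5], 5.5],
[[0.37, -3.31, -0.66], [-3.7, 0.5, 0.4], 5.5],
[[0.35, -3.27, -0.87], [-3.8, 0.4, 0.4], 5.5],
[[0.34, -3.2, -1.08], [-3.7, 0.4, 0.4], 5.5],
[[0.32, -3.12, -1.28], [-3.8, 0.4, 0.4], 5.5],
[[0.31, -3.04, -1.49], [-3.8, 0.4, 0.4], 5.5],
[[0.3, -2.94, -1.68], [-3.7, 0.4, 0.5], 5.5],
[[0.29, -2.82, -1.87], [-3.8, 0.4, 0.4], 5.5],
[[0.28, -2.69, -2.04], [-3.8, 0.5, 0.4], 5.5],
11 rows
[[0.4, -3.26, 0.86], [-4.1, 0.4, 0.4], 5.5],
[[0.37, -3.32, 0.64], [-4.1, 0.5, 0.5], 5.5],
[[0.34, -3.35, 0.39], [-4.1, 0.4, 0.5], 5.5],
[[0.3, -3.38, 0.16], [-4.1, 0.5, 0.4], 5.5],
[[0.29, -3.38, -0.08], [-4.1, 0.4, 0.5], 5.5],
[[0.25, -3.37, -0.33], [-4.1, 0.5, 0.4], 5.5],
[[0.24, -3.34, -0.56], [-4.1, 0.4, 0.5], 5.5],
[[0.21, -3.3, -0.79], [-4.1, 0.5, 0.4], 5.5],
[[0.19, -3.23, -1.03], [-4.1, 0.4, 0.5], 5.5],
[[0.18, -3.15, -1.26], [-4.1, 0.5, 0.4], 5.5],
[[0.16, -3.05, -1.47], [-4.1, 0.4, 0.5], 5.5],
```

Call:
send_rows --targets '[[[0,-0.7,-0.7],[0,0,0],5.5],[[0,-1.4,-1.4],[0,0,0],5.5],[[0,-2,-2],[0,0,0],5.5],[[0,-2,-2],[0,0,0],5.5],[[0,-2,-2],[0,0,0],5.5],[[0,-2,-2],[0,0,0],5.5],[[0,-1.5,-1.5],[0,0,0],5.5],[[0,0,0],[0,0,0],5.5]]'

```text
t: 5.32
tcp_pos: [0.4531, -0.3584, 0.1829]
orientation: [0.924, 0.058, -0.021, -0.378]
force: [-0.0, -0.7, 0.2]
grip_width: 0.72
```

```bash
python3 - <<'E'
from fk import *
P=loadp("thinP.json");C=regrasp_C(TH,P)
d=grab("scene","s3");crop("c3","s3",80,60,160,120,5)
F=place(C,DN,-1,P,.130,.12);print(F[0])
mid=np.array([.47,-.05,.33]);Rm=P[1]*R.from_rotvec((P[1].inv()*F[1]).as_rotvec()*.5)
a=plan(mid,Rm,ang=5,lin=3.5,jaw=5.5)
E
```

```text
[0.51414699 0.30867647 0.23562795]
t 5.37 now [ 0.4526 -0.3581  0.1803] q [-0.9   0.7   1.23  0.39  1.88 -1.04] grip 6.58 F [-0.1 -0.  -0.8]
10 rows
[[0.56, -3.21, 1.07], [-4.5, 0.5, 0.5], 5.5],
[[0.51, -3.29, 0.81], [-4.5, 0.5, 0.5], 5.5],
[[0.49, -3.35, 0.56], [-4.5, 0.4, 0.5], 5.5],
[[0.45, -3.39, 0.3], [-4.5, 0.5, 0.5], 5.5],
[[0.42, -3.4, 0.04], [-4.5, 0.5, 0.5], 5.5],
[[0.39, -3.4, -0.23], [-4.4, 0.5, 0.5], 5.5],
[[0.37, -3.38, -0.48], [-4.5, 0.5, 0.5], 5.5],
[[0.34, -3.33, -0.75], [-4.5, 0.4, 0.5], 5.5],
[[0.32, -3.27, -1.0], [-4.5, 0.5, 0.6], 5.5],
[[0.29, -3.18, -1.25], [-4.5, 0.5, 0.5], 5.5],
```

View pics/c3.png

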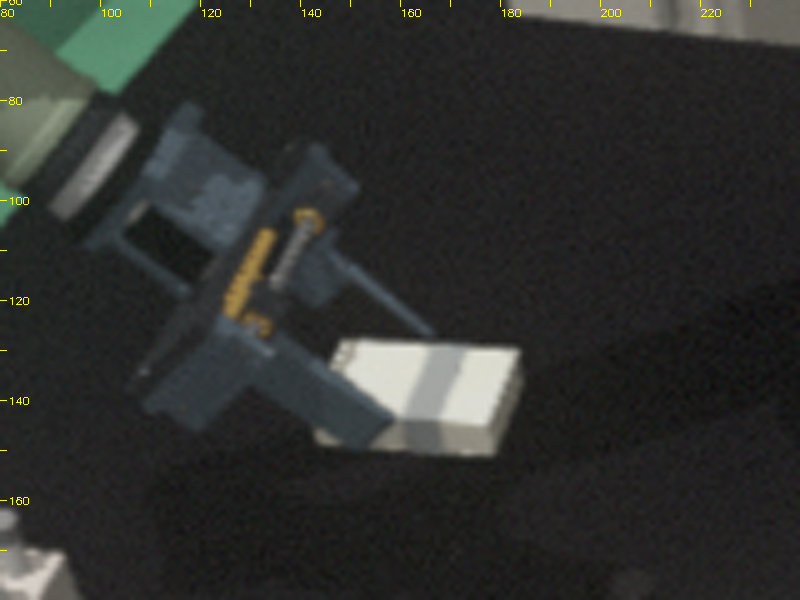

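Call:
send_rows --targets '[[[0.6,-3.2,1.1],[-4.5,0.5,0.5],5.5],[[0.5,-3.3,0.8],[-4.5,0.5,0.5],5.5],[[0.5,-3.3,0.6],[-4.5,0.5,0.5],5.5],[[0.45,-3.4,0.3],[-4.5,0.5,0.5],5.5],[[0.4,-3.4,0],[-4.5,0.5,0.5],5.5],[[0.4,-3.4,-0.2],[-4.5,0.5,0.5],5.5],[[0.4,-3.4,-0.5],[-4.5,0.5,0.5],5.5],[[0.3,-3.3,-0.75],[-4.5,0.5,0.5],5.5]]'

```text
t: 6.03
tcp_pos: [0.4658, -0.1102, 0.2979]
orientation: [0.997, 0.016, 0.014, -0.077]
force: [0.7, 0.2, -1.4]
grip_width: 0.722
```

```bash
python3 - <<'E'
from fk import *
P=loadp("thinP.json");C=regrasp_C(TH,P)
F=place(C,DN,-1,P,.130,.12)
mid=np.array([.49,.12,.32]);s=read_state();R0=R.from_quat(s["orientation"]);Rm=R0*R.from_rotvec((R0.inv()*F[1]).as_rotvec()*.5)
a=plan(mid,Rm,ang=5,lin=3.5,jaw=5.5)
plan(*F,start=a,ang=5,lin=3.5,jaw=5.5)
E
```

```text
t 6.03 now [ 0.4658 -0.1102  0.2979] q [-0.36  0.13  1.61  0.15  1.43 -0.42] grip 6.59 F [ 0.7  0.2 -1.4]
7 rows
[[0.45, -3.29, 0.2], [-3.9, 0.4, 0.4], 5.5],
[[0.43, -3.29, -0.02], [-3.8, 0.5, 0.4], 5.5],
[[0.4, -3.29, -0.23], [-3.9, 0.4, 0.5], 5.5],
[[0.38, -3.27, -0.45], [-3.9, 0.4, 0.4], 5.5],
[[0.36, -3.23, -0.67], [-3.8, 0.4, 0.4], 5.5],
[[0.35, -3.19, -0.89], [-3.9, 0.5, 0.4], 5.5],
[[0.33, -3.11, -1.09], [-3.9, 0.4, 0.4], 5.5],
6 rows
[[0.23, -3.44, 0.38], [-4.5, 0.5, 0.5], 5.5],
[[0.19, -3.46, 0.1], [-4.5, 0.5, 0.5], 5.5],
[[0.17, -3.46, -0.16], [-4.5, 0.5, 0.5], 5.5],
[[0.13, -3.44, -0.43], [-4.5, 0.5, 0.5], 5.5],
[[0.12, -3.4, -0.7], [-4.6, 0.5, 0.5], 5.5],
[[0.09, -3.33, -0.97], [-4.5, 0.5, 0.5], 5.5],
```

Call:
send_rows --targets '[[[0.45,-3.3,0.2],[-3.9,0.4,0.4],5.5],[[0.4,-3.3,0],[-3.9,0.5,0.4],5.5],[[0.4,-3.3,-0.2],[-3.9,0.4,0.5],5.5],[[0.4,-3.3,-0.45],[-3.9,0.4,0.4],5.5],[[0.4,-3.2,-0.7],[-3.9,0.4,0.4],5.5],[[0.35,-3.2,-0.9],[-3.9,0.5,0.4],5.5],[[0.3,-3.1,-1.1],[-3.9,0.4,0.4],5.5],[[0.2,-3.4,0.4],[-4.5,0.5,0.5],5.5]]'

```text
t: 6.7
tcp_pos: [0.495, 0.1522, 0.3086]
orientation: [0.979, -0.02, 0.049, 0.197]
force: [1.2, -0.1, 0.1]
grip_width: 0.721
```

Call:
send_rows --targets '[[[0.2,-3.5,0.1],[-4.5,0.5,0.5],5.5],[[0.2,-3.5,-0.2],[-4.5,0.5,0.5],5.5],[[0.1,-3.4,-0.4],[-4.5,0.5,0.5],5.5],[[0.1,-3.4,-0.7],[-4.5,0.5,0.5],5.5],[[0,0,0],[0,0,0],5.5],[[0,0,0],[0,0,0],5.5]]'

```text
t: 7.2
tcp_pos: [0.5093, 0.2782, 0.2438]
orientation: [0.934, -0.037, 0.059, 0.351]
force: [0.3, -0.4, -0.6]
grip_width: 0.719
```

```bash
python3 - <<'E'
from fk import *
P=loadp("thinP.json");C=regrasp_C(TH,P)
d=grab("scene","s4");crop("c4","s4",320,60,160,120,5)
d=grab("top","t4");crop("c4t","t4",120,160,130,100,6)
plan(*place(C,DN,-1,P,.130,.12),ang=5,lin=3.5,jaw=5.5)
E
```

```text
t 7.30 now [0.51   0.2757 0.2494] q [ 0.78  0.53  1.34 -0.56  1.73  0.91] grip 6.59 F [ 0.  -0.6 -0.7]
2 rows
[[0.06, -1.71, -0.55], [-2.2, 0.2, 0.3], 5.5],
[[0.04, -1.7, -0.61], [-2.3, 0.3, 0.3], 5.5],
```

View pics/c4.png

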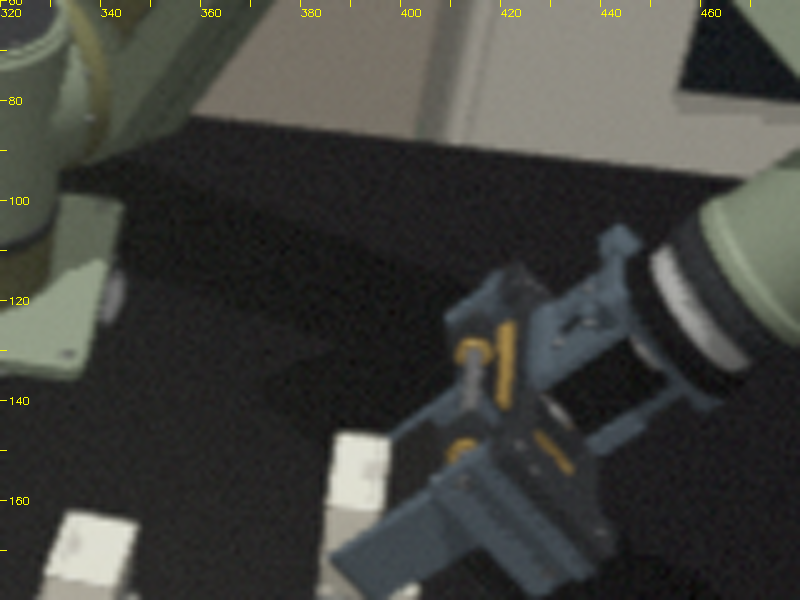

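View pics/c4t.png

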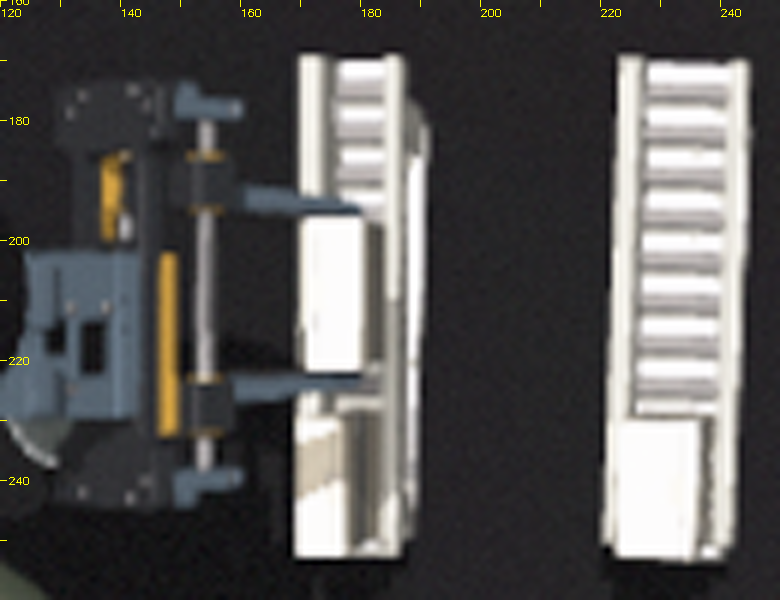

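Call:
send_rows --targets '[[[0,-1.7,-0.5],[-2.2,0.2,0.3],5.5],[[0,-1.7,-0.6],[-2.3,0.3,0.3],5.5],[[0,0,0],[0,0,0],5.5],[[0,0,0],[0,0,0],5.5]]'

```text
t: 7.63
tcp_pos: [0.5134, 0.3077, 0.2369]
orientation: [0.92, -0.047, 0.067, 0.383]
force: [-0.2, -0.4, -0.3]
grip_width: 0.72
```

```bash
cat >> fk.py <<'E'
def carton_now(C,P,s):
    """8 corners + R of held carton assuming rigid grasp"""
    Rc=R.from_euler("z",C["yaw"]);pc=np.array([*C["c"],C["h"]/2])
    t=P[1].inv().apply(pc-P[0]);r=P[1].inv()*Rc
    Rt_=R.from_quat(s["orientation"]);c=np.array(s["tcp_pos"])+Rt_.apply(t);Rn=Rt_*r
    return c,Rn,np.array([c+Rn.apply([a*.05,b*.033,e*C["h"]/2]) for a in(1,-1) for b in(1,-1) for e in(1,-1)])
def over(fn,cam,cor,box,s):
    d=get_image(cam);im=d["image"].copy();x0,y0,w,h=box
    c=cv2.resize(im[y0:y0+h,x0:x0+w],None,fx=s,fy=s,interpolation=cv2.INTER_CUBIC)
    uv=(proj(d,cor)+.5-[x0,y0])*s
    for i in range(8):
        for j in(1,2,4):
            if i<i^j: cv2.line(c,tuple(int(v) for v in uv[i]),tuple(int(v) for v in uv[i^j]),(0,0,255),1)
    cv2.imwrite(f"pics/{fn}.png",c)
E
python3 - <<'E'
from fk import *
P=loadp("thinP.json");C=regrasp_C(TH,P);s=read_state()
c,Rn,cor=carton_now(C,P,s)
l=lane(DN);print("lane coords",l.inv().apply(c-DN["o"]).round(4),(l.inv()*Rn).as_matrix().round(3).tolist())
over("o5","scene",cor,(360,120,110,110),5);over("o5t","top",cor,(120,160,110,100),6)
plan(*place(C,DN,-1,P,.130,.12),ang=5,lin=3.5,jaw=5.5)
E
```

```text
lane coords [ 0.1295 -0.0009  0.1714] [[0.002, -1.0, 0.001], [0.002, 0.001, 1.0], [-1.0, -0.002, 0.002]]
t 7.73 now [0.5136 0.3072 0.2379] q [ 0.83  0.61  1.27 -0.59  1.8   0.96] grip 6.59 F [ 0.7 -0.2 -0.5]
1 rows
[[0.01, -0.27, 0.06], [-0.2, -0.1, -0.2], 5.5],
```

View pics/o5.png

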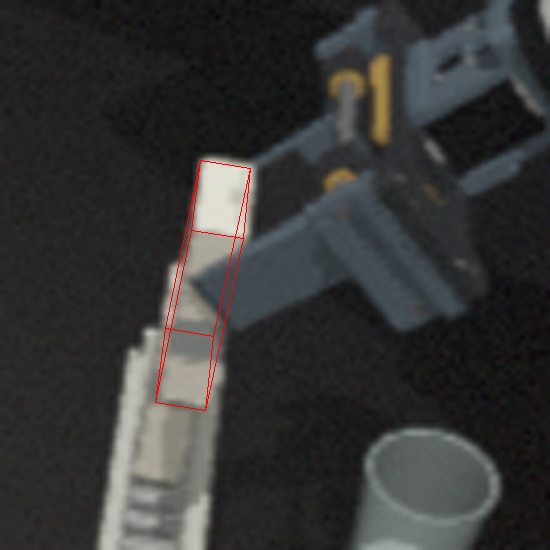

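View pics/o5t.png

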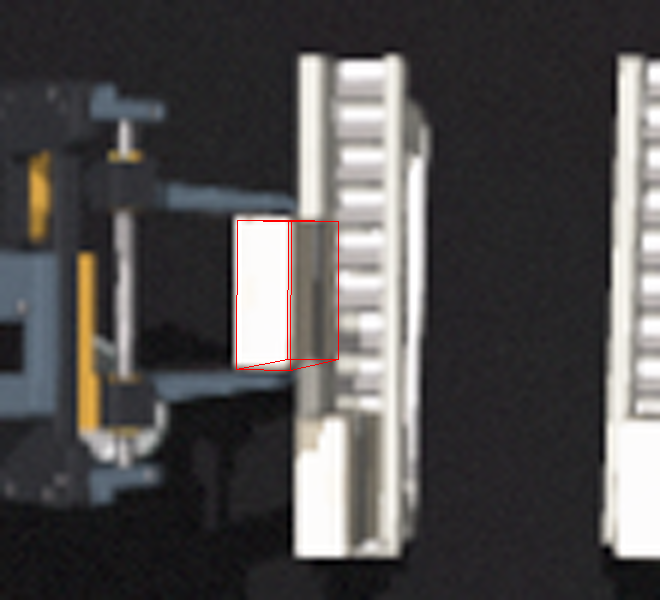

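```bash
python3 - <<'E'
from fk import *
P=loadp("thinP.json");C=regrasp_C(TH,P)
a=plan(*place(C,DN,-1,P,.128,.03),ang=5,lin=1.8,jaw=5.5)
a=plan(*place(C,DN,-1,P,.128,.003),start=a,ang=5,lin=.7,jaw=5.5)
E
```

```text
t 7.73 now [0.5136 0.3072 0.2379] q [ 0.83  0.61  1.27 -0.59  1.8   0.96] grip 6.59 F [ 0.7 -0.2 -0.5]
6 rows
[[-0.04, -1.1, 1.07], [-0.0, -0.0, -0.0], 5.5],
[[-0.03, -1.11, 1.07], [-0.1, -0.0, -0.1], 5.5],
[[-0.04, -1.11, 1.07], [0.0, -0.0, -0.0], 5.5],
[[-0.03, -1.1, 1.07], [-0.0, -0.0, -0.1], 5.5],
[[-0.04, -1.11, 1.07], [-0.0, -0.1, -0.0], 5.5],
[[-0.03, -1.11, 1.07], [-0.1, 0.0, -0.0], 5.5],
4 rows
[[0.0, -0.48, 0.48], [0.0, 0.0, -0.0], 5.5],
[[0.0, -0.48, 0.47], [0.0, 0.0, -0.0], 5.5],
[[0.0, -0.47, 0.48], [0.0, 0.0, -0.0], 5.5],
[[0.0, -0.48, 0.47], [0.0, 0.0, -0.0], 5.5],
```

Call:
send_rows --targets '[[[0,-1.1,1.05],[0,0,0],5.5],[[-0.05,-1.1,1.05],[0,0,0],5.5],[[-0.05,-1.1,1.05],[-0.1,0,-0.1],5.5],[[-0.05,-1.1,1.05],[0,0,0],5.5],[[0,-1.1,1.05],[0,0,-0.1],5.5],[[0,-0.9,0.9],[0,0,0],5.5],[[0,0,0],[0,0,0],5.5],[[0,0,0],[0,0,0],5.5]]'

```text
t: 8.4
tcp_pos: [0.5258, 0.3097, 0.1466]
orientation: [0.919, -0.044, 0.065, 0.385]
force: [0.2, 0.0, 0.8]
grip_width: 0.723
```

```bash
python3 - <<'E'
from fk import *
P=loadp("thinP.json");C=regrasp_C(TH,P);s=read_state()
c,Rn,cor=carton_now(C,P,s)
l=lane(DN);print("lane coords",l.inv().apply(c-DN["o"]).round(4),(l.inv()*Rn).as_matrix().round(3).tolist())
over("o6","scene",cor,(360,140,110,110),5);over("o6t","top",cor,(120,160,110,100),6)
a=plan(*place(C,DN,-1,P,.128,.003),ang=5,lin=.7,jaw=5.5)
E
```

```text
lane coords [0.1275 0.0013 0.0802] [[-0.002, -1.0, -0.003], [-0.003, -0.003, 1.0], [-1.0, 0.002, -0.003]]
t 8.50 now [0.5262 0.3103 0.1482] q [ 0.82  0.7   1.34 -0.59  1.67  1.03] grip 6.57 F [ 0.6 -0.8 -0.2]
5 rows
[[-0.0, -0.38, 0.43], [0.0, -0.0, 0.0], 5.5],
[[-0.01, -0.38, 0.44], [0.0, -0.0, 0.0], 5.5],
[[0.0, -0.38, 0.43], [0.0, -0.1, 0.1], 5.5],
[[-0.0, -0.38, 0.44], [0.0, 0.0, -0.0], 5.5],
[[-0.0, -0.38, 0.43], [0.0, 0.0, -0.0], 5.5],
```

View pics/o6.png

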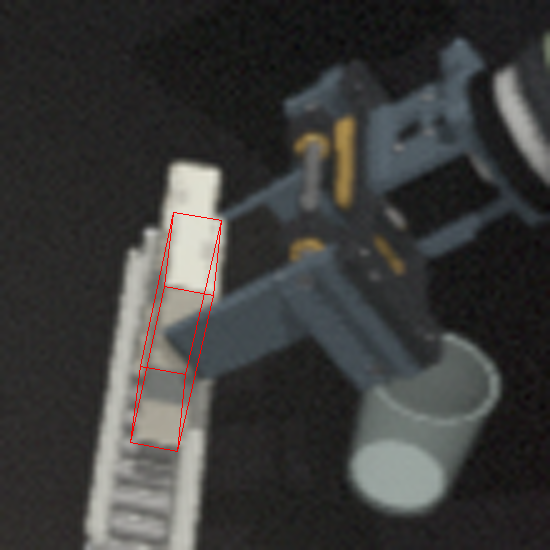

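View pics/o6t.png

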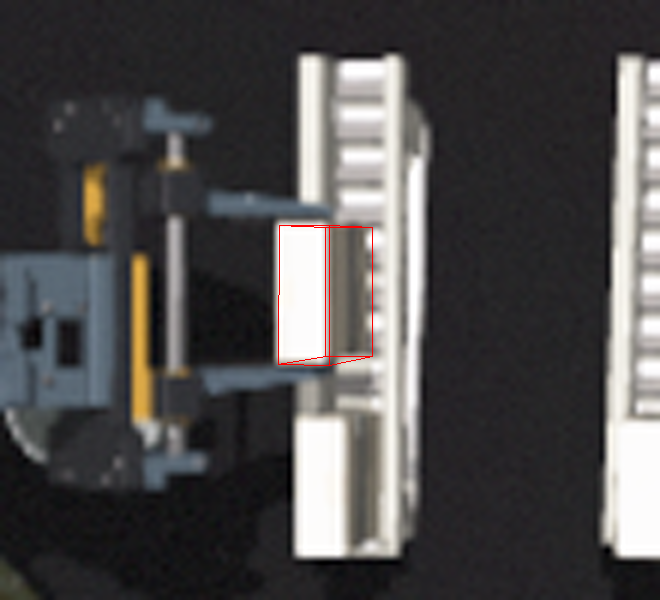

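Call:
send_rows --targets '[[[0,-0.4,0.45],[0,0,0],5.5],[[0,-0.4,0.45],[0,0,0],5.5],[[0,-0.4,0.45],[0,0,0.1],5.5],[[0,-0.4,0.4],[0,0,0],5.5],[[0,-0.2,0.2],[0,0,0],5.5],[[0,0,0],[0,0,0],5.5],[[0,0,0],[0,0,0],5.5]]'

```text
t: 9.08
tcp_pos: [0.5299, 0.3086, 0.1213]
orientation: [0.92, -0.045, 0.066, 0.384]
force: [0.7, 0.2, 0.4]
grip_width: 0.721
```

```bash
python3 - <<'E'
from fk import *
P=loadp("thinP.json");C=regrasp_C(TH,P);s=read_state()
c,Rn,cor=carton_now(C,P,s)
l=lane(DN);print("lane coords",l.inv().apply(c-DN["o"]).round(4),(l.inv()*Rn).as_matrix().round(3).tolist())
over("o7","scene",cor,(360,140,110,110),5)
a=plan(*place(C,DN,-1,P,.128,.000),ang=5,lin=.7,jaw=5.5)
E
```

```text
lane coords [0.1277 0.0005 0.0546] [[0.0, -1.0, -0.001], [-0.001, -0.001, 1.0], [-1.0, -0.0, -0.001]]
t 9.13 now [0.53   0.3087 0.1216] q [ 0.82  0.72  1.36 -0.59  1.63  1.06] grip 6.57 F [ 1.2 -0.1 -1.7]
1 rows
[[0.01, -0.3, 0.39], [0.1, -0.1, 0.0], 5.5],
```

View pics/o7.png

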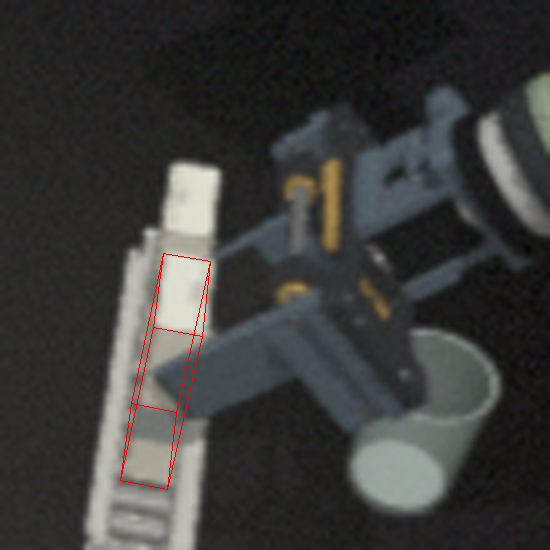

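Call:
send_rows --targets '[[[0,-0.07,0.08],[0,0,0],5.5],[[0,-0.07,0.08],[0,0,0],5.5],[[0,-0.07,0.08],[0,0,0],5.5],[[0,0,0],[0,0,0],5.5],[[0,0,0],[0,0,0],5.5]]'

```text
t: 9.55
tcp_pos: [0.5304, 0.3084, 0.1184]
orientation: [0.92, -0.045, 0.066, 0.384]
force: [0.6, 0.5, -0.5]
grip_width: 0.722
```

```bash
cat > st.py <<'E'
from fk import *
import sys
w=sys.argv[1]
C0,D,f=(TH,DN,"thinP.json") if w=="thin" else (TK,DK,"thickP.json")
P=loadp(f);C=regrasp_C(C0,P);s=read_state()
c,Rn,cor=carton_now(C,P,s)
l=lane(D);print("t",s["t"],"lane",(l.inv().apply(c-D["o"])*1000).round(1),"F lane",l.inv().apply(s["force"]).round(2),"M",s["ft_torque"].round(3),"grip",round(s["grip_width"]*91.2,1))
E
python3 st.py thin; sleep 0; python3 -c "
from station import *
for i in range(3): get_image('top'); print(read_state()['force'].round(2))"
```

```text
t 9.55 lane [127.7   0.3  51.6] F lane [ 0.49  0.56 -0.55] M [ 0.514  0.115 -0.009] grip 65.9
[ 0.83 -0.26 -0.93]
[ 0.16 -0.43 -0.94]
[ 0.49  0.03 -0.14]
```

Call:
send_rows --targets '[[[0,-0.07,0.07],[0,0,0],5.5],[[0,-0.07,0.07],[0,0,0],5.5],[[0,0,0],[0,0,0],5.5],[[0,0,0],[0,0,0],5.5]]'

```text
t: 10.03
tcp_pos: [0.5307, 0.3084, 0.1163]
orientation: [0.92, -0.045, 0.066, 0.384]
force: [-0.3, 0.3, -0.9]
grip_width: 0.721
```

```bash
python3 st.py thin;  python3 -c "
from station import *
for i in range(3): get_image('top'); s=read_state();print(s['force'].round(2),s['ft_torque'].round(3))"
```

```text
t 10.0333 lane [127.7   0.3  49.6] F lane [-0.45  0.27 -0.8 ] M [0.457 0.122 0.02 ] grip 65.7
[ 0.02 -0.67 -0.81] [ 0.518  0.075 -0.032]
[ 0.31 -0.4  -0.92] [0.476 0.125 0.019]
[ 0.26  1.07 -1.15] [ 0.479  0.092 -0.015]
```

Call:
send_rows --targets '[[[0,-0.07,0.07],[0,0,0],5.5],[[0,0,0],[0,0,0],5.5],[[0,0,0],[0,0,0],5.5],[[0,0,0],[0,0,0],5.5]]'

```text
t: 10.52
tcp_pos: [0.531, 0.3084, 0.1156]
orientation: [0.92, -0.045, 0.066, 0.384]
force: [-0.5, -0.1, 0.7]
grip_width: 0.723
```

```bash
python3 st.py thin;  python3 -c "
from station import *
for i in range(3): get_image('top'); s=read_state();print(s['force'].round(2),s['ft_torque'].round(3))"
```

```text
t 10.5167 lane [127.8   0.3  48.9] F lane [-0.33 -0.11  0.75] M [0.317 0.147 0.006] grip 65.9
[-0.51  0.61  2.  ] [ 0.326  0.136 -0.032]
[-0.26 -0.31  1.22] [ 0.353  0.197 -0.026]
[-0.33  0.32  2.18] [ 0.283  0.133 -0.016]
```

Call:
send_rows --targets '[[[0,0,0],[0,0,0],6.8],[[0,0,0],[0,0,0],7.0],[[0,0,0],[0,0,0],7.2],[[0,0,0],[0,0,0],7.2],[[0,0,0],[0,0,0],7.2]]'

```text
t: 11.08
tcp_pos: [0.5309, 0.3084, 0.1153]
orientation: [0.92, -0.045, 0.066, 0.384]
force: [-0.2, -0.8, -0.4]
grip_width: 0.788
```

```bash
python3 st.py thin; python3 - <<'E'
from h import *
d=grab("scene","s8");crop("c8","s8",360,140,110,110,5)
d=grab("top","t8");crop("c8t","t8",120,160,110,100,6)
E
```

```text
t 11.0833 lane [127.7   0.3  48.6] F lane [-0.28 -0.77 -0.36] M [ 0.449  0.115 -0.005] grip 71.8
```

View pics/c8.png

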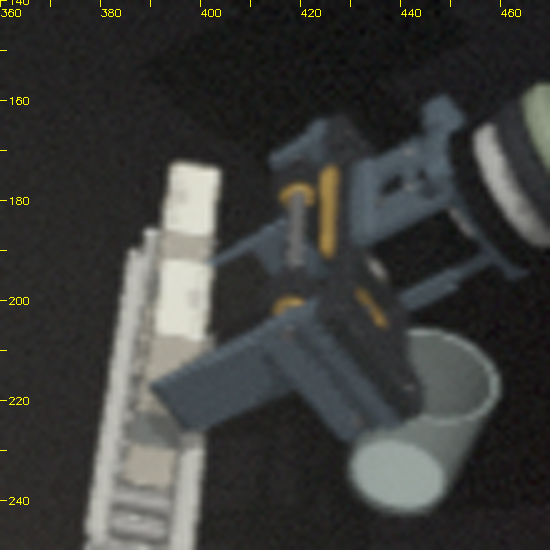

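View pics/c8t.png

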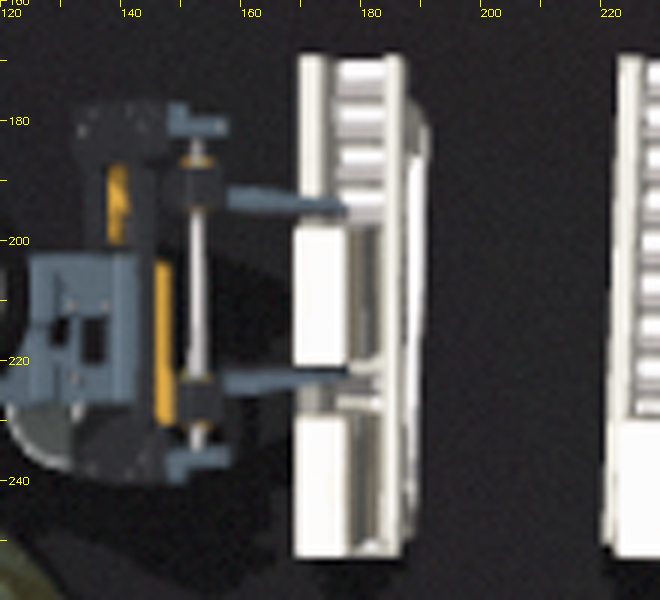

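Call:
send_rows --targets '[[[-0.2,0,0],[0,0,0],7.2],[[-0.2,0,0],[0,0,0],7.2],[[-0.2,0,0],[0,0,0],7.2],[[-0.1,0,0],[0,0,0],7.2],[[0,0,0],[0,0,0],7.2],[[0,0,-0.5],[0,0,0],7.2],[[0,0,-1],[0,0,0],7.2],[[0,0,-1],[0,0,0],7.2]]'

```text
t: 11.85
tcp_pos: [0.5218, 0.3271, 0.1324]
orientation: [0.92, -0.045, 0.066, 0.384]
force: [-0.3, 0.4, 0.8]
grip_width: 0.793
```

Call:
send_rows --targets '[[[0,0,-1],[0,0,0],7.2],[[0,0,-1],[0,0,0],7.2],[[0,0,-1.5],[0,0,0],7.2],[[0,0,-2.5],[0,0,0],7.2],[[0,0,-3],[0,0,0],7.2],[[0,0,-3],[0,0,0],8.0]]'

```text
t: 12.35
tcp_pos: [0.5109, 0.4131, 0.2168]
orientation: [0.92, -0.045, 0.066, 0.384]
force: [0.9, 1.2, 0.5]
grip_width: 0.837
```

```bash
python3 st.py thin; python3 - <<'E'
from h import *
d=grab("scene","s9");crop("c9","s9",360,140,110,110,5)
d=grab("top","t9");crop("c9t","t9",120,160,110,100,6)
E
```

```text
t 12.35 lane [120.3 104.2 152.4] F lane [0.95 1.21 0.37] M [0.415 0.062 0.01 ] grip 76.4
```

View pics/c9.png

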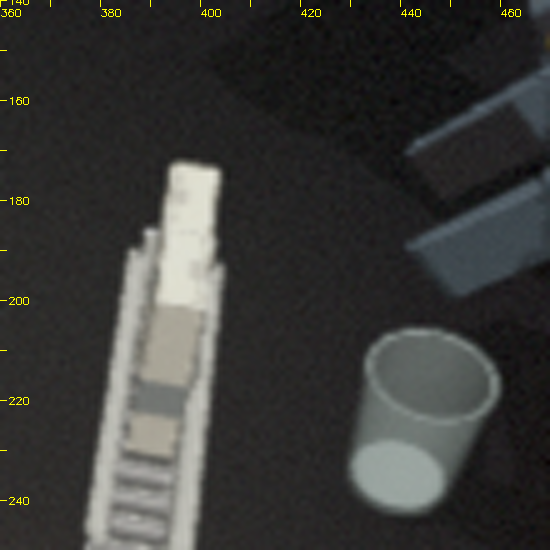

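View pics/c9t.png

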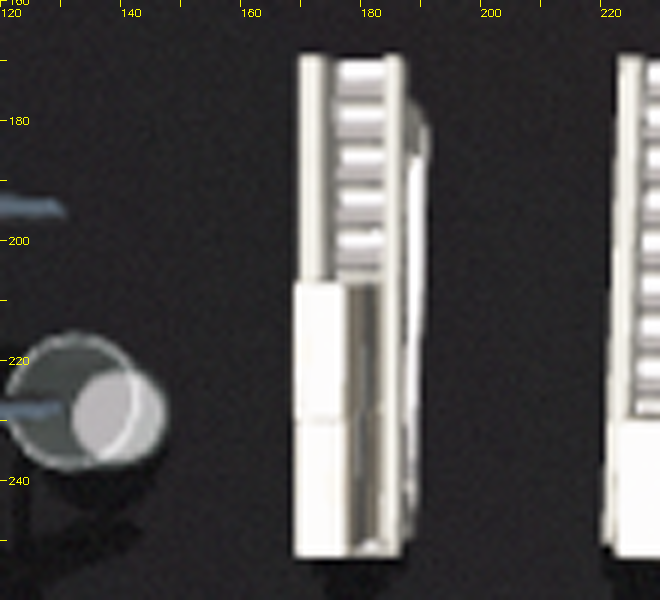

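```bash
python3 - <<'E'
from fk import *
b=pick(TK,45,.025,.003,.17)
print(b[0])
s=read_state();R0=R.from_quat(s["orientation"]);f=lambda k:R0*R.from_rotvec((R0.inv()*b[1]).as_rotvec()*k)
a=plan([.52,.30,.33],f(.3),jaw=9.0)
a=plan([.56,.10,.28],f(.8),start=a,jaw=9.0)
a=plan(*b,start=a,jaw=9.0)
E
```

```text
[0.57067138 0.05500274 0.13452186]
t 12.45 now [0.5114 0.4162 0.2187] q [ 0.92  0.76  1.02 -0.56  1.92  0.98] grip 7.97 F [-0.6 -0.3  0. ]
5 rows
[[0.6, 3.16, 0.1], [-0.1, -1.0, 0.2], 9.0],
[[0.62, 3.17, 0.1], [-0.1, -0.9, 0.2], 9.0],
[[0.62, 3.16, 0.09], [-0.0, -1.0, 0.1], 9.0],
[[0.64, 3.16, 0.08], [-0.1, -1.0, 0.2], 9.0],
[[0.64, 3.15, 0.07], [-0.1, -0.9, 0.2], 9.0],
6 rows
[[0.9, 1.65, 2.95], [-0.1, -1.3, 0.3], 9.0],
[[0.97, 1.64, 2.94], [-0.1, -1.4, 0.2], 9.0],
[[1.06, 1.63, 2.91], [-0.1, -1.3, 0.3], 9.0],
[[1.12, 1.63, 2.89], [-0.1, -1.4, 0.2], 9.0],
[[1.21, 1.61, 2.87], [-0.1, -1.3, 0.3], 9.0],
[[1.27, 1.6, 2.84], [-0.2, -1.4, 0.2], 9.0],
4 rows
[[0.39, -1.84, 3.32], [-0.1, -0.8, 0.2], 9.0],
[[0.43, -1.84, 3.31], [-0.0, -0.8, 0.1], 9.0],
[[0.47, -1.85, 3.31], [-0.1, -0.8, 0.2], 9.0],
[[0.51, -1.85, 3.3], [-0.0, -0.8, 0.1], 9.0],
```

Call:
send_rows --targets '[[[0.6,3.2,0.1],[0,-1,0.2],9],[[0.6,3.2,0.1],[0,-1,0.2],9],[[0.6,3.2,0.1],[-0.1,-1,0.2],9],[[0.6,3.2,0.1],[-0.1,-1,0.2],9],[[0.6,3.2,0.1],[-0.1,-1,0.2],9],[[0.9,1.6,2.9],[-0.1,-1.3,0.3],9],[[1,1.6,2.9],[-0.1,-1.4,0.2],9],[[1.1,1.6,2.9],[-0.1,-1.3,0.3],9]]'

```text
t: 13.12
tcp_pos: [0.5387, 0.1944, 0.3032]
orientation: [0.919, -0.09, -0.0, 0.383]
force: [0.6, 0.2, -0.3]
grip_width: 0.989
```

Call:
send_rows --targets '[[[1.1,1.6,2.9],[-0.1,-1.4,0.2],9],[[1.2,1.6,2.9],[-0.1,-1.3,0.3],9],[[1.3,1.6,2.8],[-0.2,-1.4,0.2],9],[[0.4,-1.8,3.3],[-0.1,-0.8,0.2],9],[[0.4,-1.8,3.3],[0,-0.8,0.2],9],[[0.5,-1.8,3.3],[-0.1,-0.8,0.2],9],[[0,0,0],[0,0,0],9],[[0,0,0],[0,0,0],9]]'

```text
t: 13.78
tcp_pos: [0.5642, 0.0599, 0.1697]
orientation: [0.914, -0.122, -0.051, 0.384]
force: [0.4, 0.6, 0.7]
grip_width: 0.989
```

```bash
python3 - <<'E'
from fk import *
d=grab("scene","s10");cv2.imwrite("pics/s10.png",d["image"])
a=plan(*pick(TK,45,.025,.003,.03),jaw=9.0)
E
```

```text
t 13.83 now [0.5652 0.061  0.1714] q [ 0.42  0.6   1.46 -0.59  1.63  0.82] grip 9.03 F [ 0.2 -0.2  0.4]
5 rows
[[0.12, -0.48, 3.38], [0.1, -0.1, -0.0], 9.0],
[[0.12, -0.48, 3.38], [0.1, -0.0, -0.0], 9.0],
[[0.12, -0.47, 3.39], [0.0, -0.1, -0.0], 9.0],
[[0.12, -0.47, 3.38], [0.1, -0.1, -0.0], 9.0],
[[0.14, -0.47, 3.38], [0.1, -0.1, -0.0], 9.0],
```

View pics/s10.png

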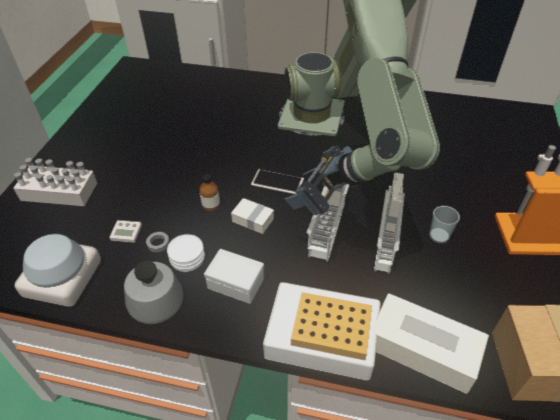

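Call:
send_rows --targets '[[[0.1,-0.5,3.4],[0.1,-0.1,0],9],[[0.1,-0.5,3.4],[0.1,0,0],9],[[0.1,-0.5,3.4],[0,-0.1,0],9],[[0.15,-0.5,3.2],[0.1,-0.1,0],9],[[0.15,-0.4,2.5],[0.1,-0.1,0],9],[[0,0,0],[0,0,0],9],[[0,0,0],[0,0,0],9]]'

```text
t: 14.42
tcp_pos: [0.5473, -0.0326, 0.0431]
orientation: [0.916, -0.124, -0.05, 0.379]
force: [0.8, 1.3, -0.0]
grip_width: 0.988
```

```bash
python3 - <<'E'
from fk import *
d=grab("scene","s11");crop("c11","s11",190,130,160,120,5)
a=plan(*pick(TK,45,.025,.003),jaw=9.0,lin=2)
E
```

```text
t 14.47 now [ 0.5481 -0.032   0.0436] q [ 0.29  0.68  1.7  -0.67  1.31  0.93] grip 9.0 F [-0.1  0.9 -0.2]
3 rows
[[-0.04, 0.03, 1.41], [-0.1, -0.1, -0.0], 9.0],
[[-0.05, 0.02, 1.4], [-0.0, -0.0, -0.1], 9.0],
[[-0.04, 0.03, 1.41], [-0.1, -0.1, -0.0], 9.0],
```

View pics/c11.png

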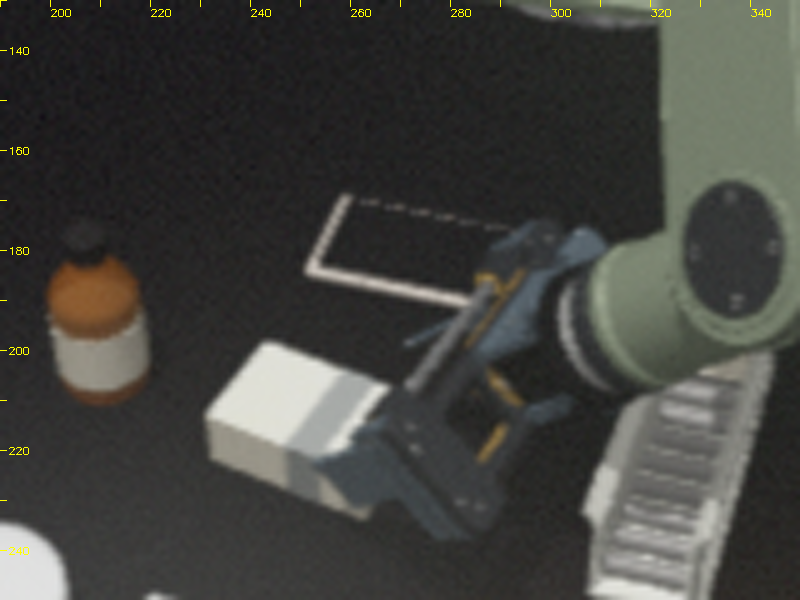

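Call:
send_rows --targets '[[[-0.05,0,1.4],[-0.1,-0.1,0],9],[[-0.05,0,1.4],[0,0,-0.1],9],[[-0.05,0.1,1.3],[-0.1,-0.1,0],9],[[0,0,0],[0,0,0],9],[[0,0,0],[0,0,0],9],[[0,0,0],[0,0,0],5.5],[[0,0,0],[0,0,0],5.5],[[0,0,0],[0,0,0],5.5]]' --grip_force 25

```text
t: 15.13
tcp_pos: [0.5374, -0.061, 0.0135]
orientation: [0.915, -0.123, -0.053, 0.38]
force: [-0.1, -0.6, 0.4]
grip_width: 0.799
```

Call:
send_rows --targets '[[[0,0,0],[0,0,0],5.5],[[0,0,0],[0,0,0],5.5],[[0,0,0],[0,0,0],5.5]]'

```text
t: 15.38
tcp_pos: [0.5376, -0.0612, 0.0134]
orientation: [0.915, -0.123, -0.053, 0.38]
force: [1.3, 1.0, 2.0]
grip_width: 0.724
```

```bash
python3 - <<'E'
from fk import *
d=grab("scene","s12");crop("c12","s12",190,130,160,120,5)
s=read_state();P=(np.array(s["tcp_pos"]),R.from_quat(s["orientation"]));savep("thickP.json",P)
print(s["grip_width"]*91.2,P[0],pick(TK,45,.025,.003)[0],s["force"])
C=regrasp_C(TK,P);print(C,np.degrees(C["yaw"]))
x=P[1].as_matrix();print(x.round(3))
E
```

```text
66.3147814347736 [ 0.53755376 -0.06119738  0.01342041] [ 0.53895168 -0.06094492  0.01431371] [1.09497896 2.14565442 2.28847446]
{'c': array([ 0.53465032, -0.07175637]), 'yaw': np.float64(1.302454576891345), 'h': 0.038} 74.62515026337142
[[ 0.964 -0.185 -0.19 ]
 [-0.265 -0.681 -0.683]
 [-0.003  0.708 -0.706]]
```

View pics/c12.png

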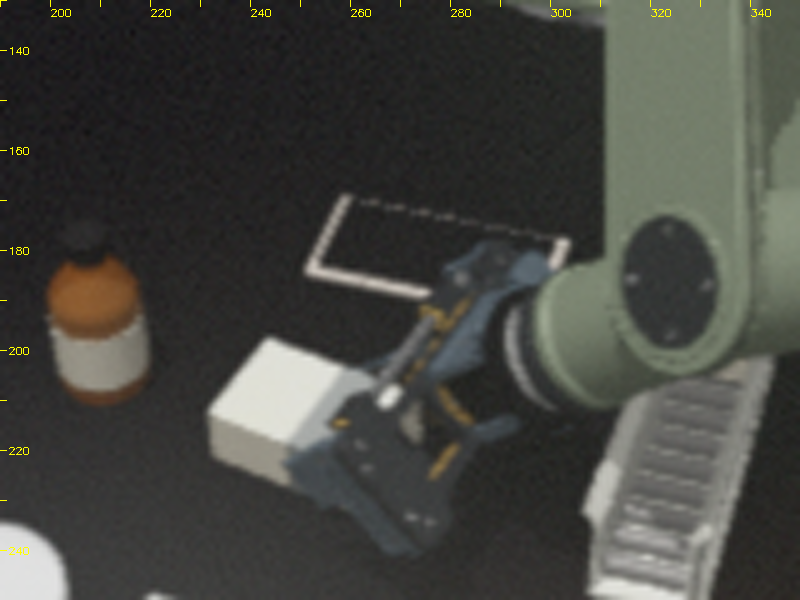

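Call:
send_rows --targets '[[[0,0.5,-0.5],[0,0,0],5.5],[[0,1.2,-1.2],[0,0,0],5.5],[[0,2,-2],[0,0,0],5.5],[[0,2,-2],[0,0,0],5.5],[[0,2,-2],[0,0,0],5.5],[[0,2,-2],[0,0,0],5.5],[[0,2,-2],[0,0,0],5.5],[[0,1.5,-1.5],[0,0,0],5.5]]'

```text
t: 16.1
tcp_pos: [0.5373, -0.0613, 0.2033]
orientation: [0.915, -0.124, -0.053, 0.38]
force: [-0.0, -0.4, -2.3]
grip_width: 0.724
```

```bash
python3 - <<'E'
from fk import *
d=grab("scene","s13");crop("c13","s13",190,80,160,120,5)
P=loadp("thickP.json");C=regrasp_C(TK,P)
F=place(C,DK,1,P,.130,.12);print(F[0])
s=read_state();R0=R.from_quat(s["orientation"]);Rm=R0*R.from_rotvec((R0.inv()*F[1]).as_rotvec()*.5)
a=plan([.52,.03,.31],Rm,ang=6,lin=3.5,jaw=5.5)
a=plan(*F,start=a,ang=6,lin=3.5,jaw=5.5)
for f in (.25,.5,.75,1): 
    Rk=R0*R.from_rotvec((R0.inv()*F[1]).as_rotvec()*f); print(ik(np.array([.52,.03,.31]) if f<1 else F[0],Rk,L,12))
E
```

```text
[0.50894531 0.14677689 0.23405957]
t 16.15 now [ 0.5387 -0.0614  0.207 ] q [ 0.25  0.47  1.6  -0.66  1.54  0.71] grip 6.63 F [0.5 0.2 1.9]
8 rows
[[-0.53, 0.18, -1.65], [5.6, 0.6, -0.8], 5.5],
[[-0.5, 0.01, -1.66], [5.7, 0.6, -0.9], 5.5],
[[-0.5, -0.17, -1.66], [5.6, 0.6, -0.8], 5.5],
[[-0.47, -0.33, -1.64], [5.7, 0.6, -0.8], 5.5],
[[-0.44, -0.5, -1.6], [5.6, 0.6, -0.9], 5.5],
[[-0.42, -0.66, -1.55], [5.7, 0.6, -0.8], 5.5],
[[-0.4, -0.82, -1.48], [5.6, 0.7, -0.9], 5.5],
[[-0.36, -0.97, -1.4], [5.6, 0.6, -0.8], 5.5],
8 rows
[[-0.37, -1.43, 0.94], [5.6, 0.6, -0.8], 5.5],
[[-0.35, -1.33, 1.06], [5.7, 0.6, -0.9], 5.5],
[[-0.35, -1.23, 1.2], [5.6, 0.6, -0.8], 5.5],
[[-0.35, -1.11, 1.3], [5.7, 0.6, -0.8], 5.5],
[[-0.35, -0.98, 1.4], [5.6, 0.6, -0.9], 5.5],
[[-0.34, -0.85, 1.49], [5.7, 0.6, -0.8], 5.5],
[[-0.35, -0.69, 1.56], [5.6, 0.7, -0.8], 5.5],
[[-0.37, -0.55, 1.62], [5.7, 0.6, -0.8], 5.5],
[array([ 0.2593669 ,  0.2687612 ,  1.46029252, -0.35248331,  1.58594042,
        0.48476371])]
[array([ 0.03896265,  0.16650656,  1.53292758, -0.00537107,  1.40530477,
        0.17326316])]
[array([-0.21917307,  0.1470544 ,  1.62184908,  0.41024859,  1.35754707,
       -0.23698327])]
[array([-0.21335885,  0.22144828,  1.92644279,  0.88397576,  1.17725535,
       -0.65454508])]
```

View pics/c13.png

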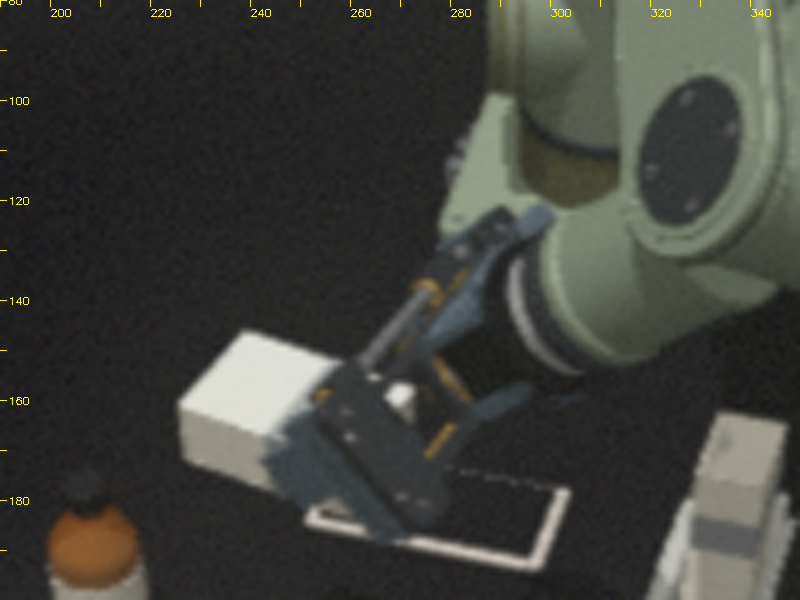

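Call:
send_rows --targets '[[[-0.5,0.2,-1.65],[5.6,0.6,-0.8],5.5],[[-0.5,0,-1.65],[5.7,0.6,-0.9],5.5],[[-0.5,-0.2,-1.65],[5.6,0.6,-0.8],5.5],[[-0.5,-0.3,-1.65],[5.7,0.6,-0.8],5.5],[[-0.45,-0.5,-1.6],[5.6,0.6,-0.9],5.5],[[-0.4,-0.7,-1.55],[5.7,0.6,-0.8],5.5],[[-0.4,-0.8,-1.5],[5.6,0.7,-0.9],5.5],[[-0.4,-1,-1.4],[5.6,0.6,-0.8],5.5]]'

```text
t: 16.82
tcp_pos: [0.5182, 0.0312, 0.3047]
orientation: [0.998, -0.065, 0.015, -0.001]
force: [0.1, -0.3, -1.9]
grip_width: 0.725
```

```bash
python3 - <<'E'
from fk import *
P=loadp("thickP.json");C=regrasp_C(TK,P)
F=place(C,DK,1,P,.130,.12)
a=plan(*F,ang=6,lin=3.5,jaw=5.5)
E
```

```text
t 16.82 now [0.5182 0.0312 0.3047] q [ 0.04  0.17  1.54 -0.    1.4   0.17] grip 6.61 F [ 0.1 -0.3 -1.9]
8 rows
[[-0.33, -1.41, 0.88], [5.6, 0.7, -0.8], 5.5],
[[-0.32, -1.33, 1.01], [5.6, 0.6, -0.9], 5.5],
[[-0.31, -1.23, 1.13], [5.7, 0.7, -0.8], 5.5],
[[-0.32, -1.11, 1.24], [5.6, 0.7, -0.8], 5.5],
[[-0.31, -0.99, 1.34], [5.6, 0.6, -0.9], 5.5],
[[-0.31, -0.86, 1.43], [5.6, 0.7, -0.8], 5.5],
[[-0.32, -0.73, 1.5], [5.7, 0.6, -0.8], 5.5],
[[-0.33, -0.57, 1.57], [5.6, 0.7, -0.9], 5.5],
```

Call:
send_rows --targets '[[[-0.3,-1.4,0.9],[5.6,0.7,-0.8],5.5],[[-0.3,-1.3,1],[5.6,0.6,-0.9],5.5],[[-0.3,-1.2,1.1],[5.7,0.7,-0.8],5.5],[[-0.3,-1.1,1.2],[5.6,0.7,-0.8],5.5],[[-0.3,-1,1.3],[5.6,0.6,-0.9],5.5],[[-0.3,-0.9,1.4],[5.6,0.7,-0.8],5.5],[[-0.3,-0.7,1.5],[5.7,0.6,-0.8],5.5],[[0,0,0],[0,0,0],5.5]]'

```text
t: 17.48
tcp_pos: [0.5085, 0.1299, 0.238]
orientation: [0.94, -0.009, 0.07, -0.332]
force: [-0.3, -0.8, -3.2]
grip_width: 0.724
```

Call:
send_rows --targets '[[[-0.3,-0.6,1],[5.6,0.7,-0.9],5.5],[[0,0,0],[0,0,0],5.5],[[0,0,0],[0,0,0],5.5]]'

```text
t: 17.73
tcp_pos: [0.5103, 0.1408, 0.2375]
orientation: [0.923, 0.001, 0.082, -0.375]
force: [0.4, -0.4, -1.6]
grip_width: 0.723
```

```bash
python3 st.py thick; python3 - <<'E'
from fk import *
P=loadp("thickP.json");C=regrasp_C(TK,P);s=read_state()
c,Rn,cor=carton_now(C,P,s)
over("o14","scene",cor,(270,100,130,115),5);over("o14t","top",cor,(190,160,110,100),6)
a=plan(*place(C,DK,1,P,.128,.05),ang=5,lin=1.8,jaw=5.5)
E
```

```text
t 17.7333 lane [132.2  -5.9 173.1] F lane [ 0.19 -0.38 -1.61] M [-0.724  0.179 -0.056] grip 66.0
t 17.83 now [0.5113 0.1412 0.2388] q [-0.22  0.22  1.91  0.87  1.19 -0.64] grip 6.61 F [ 0.   0.5 -1.7]
5 rows
[[-0.11, 0.96, 1.14], [0.1, -0.0, 0.0], 5.5],
[[-0.11, 0.97, 1.13], [0.1, -0.0, 0.0], 5.5],
[[-0.1, 0.97, 1.13], [0.0, -0.0, 0.0], 5.5],
[[-0.11, 0.96, 1.13], [0.1, -0.0, 0.0], 5.5],
[[-0.11, 0.97, 1.13], [0.1, -0.0, 0.0], 5.5],
```

View pics/o14.png

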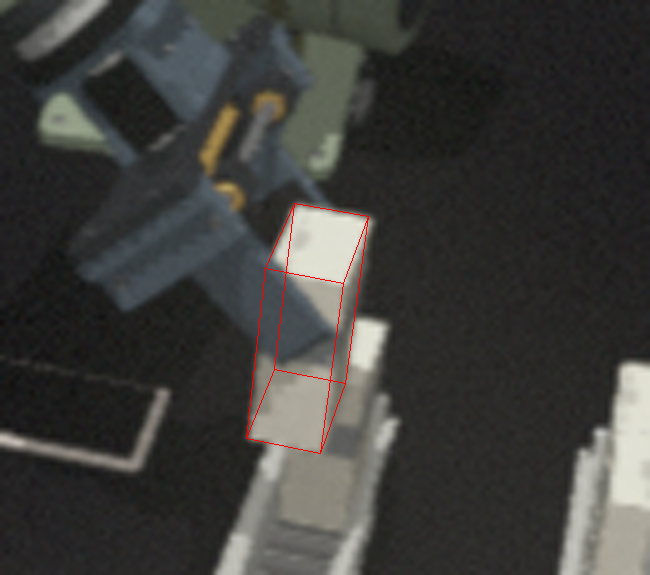

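View pics/o14t.png

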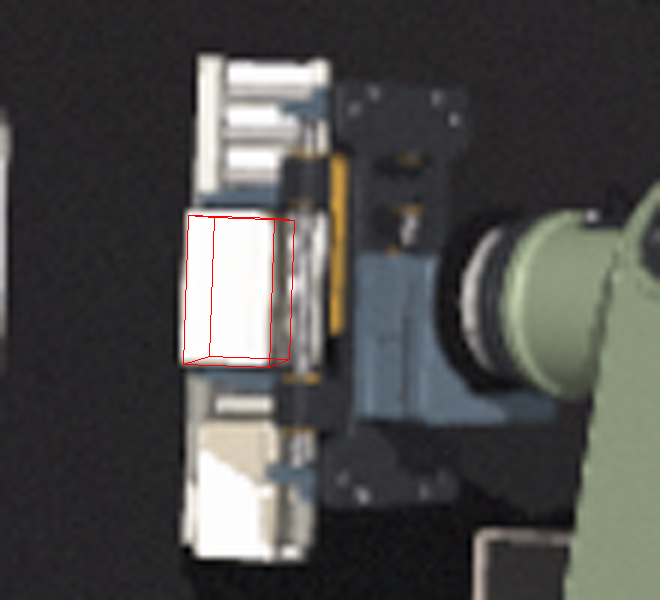

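Call:
send_rows --targets '[[[-0.1,0.95,1.15],[0.1,0,0],5.5],[[-0.1,0.95,1.15],[0.1,0,0],5.5],[[-0.1,0.95,1.15],[0,0,0],5.5],[[-0.1,0.95,1.15],[0.1,0,0],5.5],[[-0.1,0.95,1.15],[0.1,0,0],5.5],[[0,0,0],[0,0,0],5.5],[[0,0,0],[0,0,0],5.5],[[0,0,0],[0,0,0],5.5]]'

```text
t: 18.5
tcp_pos: [0.5186, 0.148, 0.165]
orientation: [0.921, 0.003, 0.085, -0.379]
force: [0.8, 0.5, -1.3]
grip_width: 0.73
```

```bash
python3 st.py thick; python3 - <<'E'
from fk import *
P=loadp("thickP.json");C=regrasp_C(TK,P);s=read_state()
c,Rn,cor=carton_now(C,P,s)
over("o15","scene",cor,(270,120,130,115),5);over("o15t","top",cor,(190,160,110,100),6)
a=plan(*place(C,DK,1,P,.128,.003),ang=5,lin=.9,jaw=5.5)
E
```

```text
t 18.5 lane [128.7   1.8 100.3] F lane [ 0.52  0.53 -1.37] M [-0.69   0.147  0.04 ] grip 66.6
t 18.60 now [0.5185 0.1478 0.165 ] q [-0.21  0.32  2.    0.96  1.07 -0.81] grip 6.58 F [ 0.2 -0.1 -2. ]
6 rows
[[-0.01, 0.58, 0.54], [-0.0, -0.0, 0.0], 5.5],
[[-0.01, 0.57, 0.54], [-0.0, -0.0, 0.0], 5.5],
[[-0.01, 0.58, 0.53], [-0.1, -0.0, 0.0], 5.5],
[[-0.01, 0.58, 0.54], [0.0, -0.1, 0.0], 5.5],
[[-0.01, 0.57, 0.54], [-0.0, 0.0, 0.0], 5.5],
[[-0.01, 0.58, 0.54], [-0.0, 0.0, 0.1], 5.5],
```

View pics/o15.png

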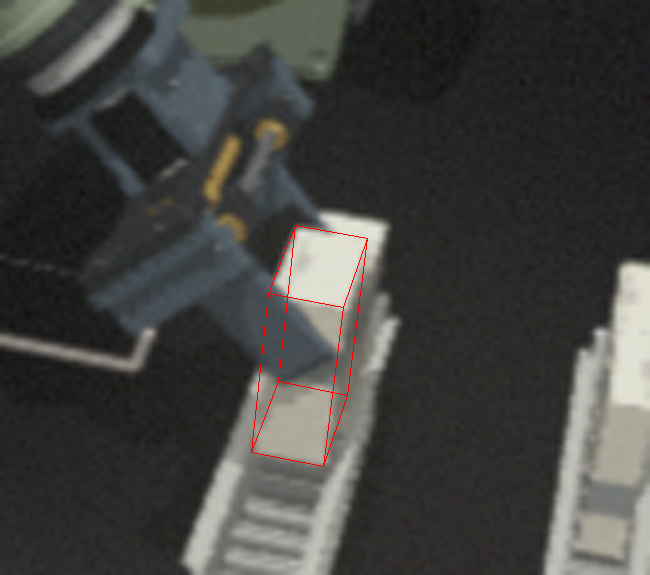

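View pics/o15t.png

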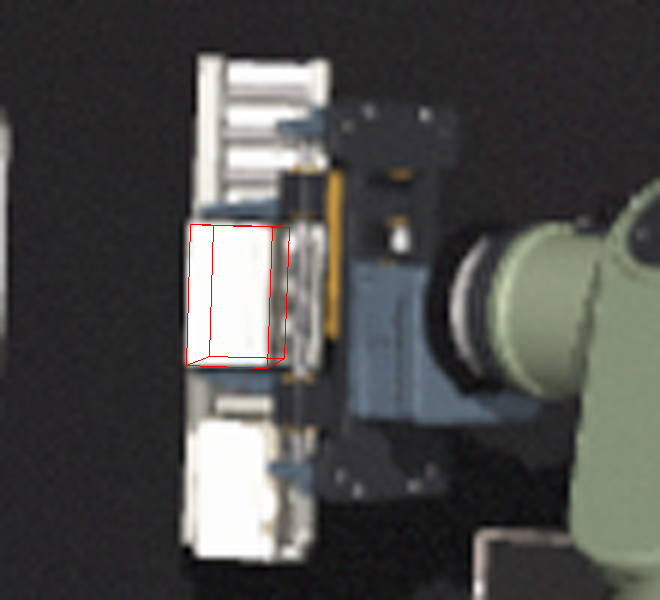

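Call:
send_rows --targets '[[[0,0.55,0.55],[0,0,0],5.5],[[0,0.6,0.55],[0,0,0],5.5],[[0,0.6,0.55],[-0.1,0,0],5.5],[[0,0.6,0.55],[0,-0.1,0],5.5],[[-0.05,0.6,0.55],[0,0,0],5.5],[[0,0.3,0.3],[0,0,0],5.5],[[0,0,0],[0,0,0],5.5],[[0,0,0],[0,0,0],5.5]]'

```text
t: 19.27
tcp_pos: [0.5241, 0.1461, 0.1191]
orientation: [0.922, 0.002, 0.082, -0.379]
force: [-0.3, 0.0, -2.2]
grip_width: 0.722
```

```bash
python3 st.py thick; python3 - <<'E'
from fk import *
P=loadp("thickP.json");C=regrasp_C(TK,P);s=read_state()
c,Rn,cor=carton_now(C,P,s)
over("o16","scene",cor,(270,120,130,115),5)
a=plan(*place(C,DK,1,P,.128,.000),ang=5,lin=.2,jaw=5.5)
E
```

```text
t 19.2667 lane [126.9   0.3  54.1] F lane [-0.66  0.01 -2.17] M [-0.709  0.17   0.019] grip 65.9
t 19.32 now [0.5242 0.146  0.1195] q [-0.21  0.4   2.03  1.    1.01 -0.91] grip 6.59 F [ 0.2  0.4 -1.8]
3 rows
[[0.03, 0.11, 0.1], [-0.0, 0.0, -0.0], 5.5],
[[0.02, 0.11, 0.1], [-0.0, 0.1, -0.0], 5.5],
[[0.03, 0.11, 0.1], [-0.1, 0.0, -0.1], 5.5],
```

View pics/o16.png

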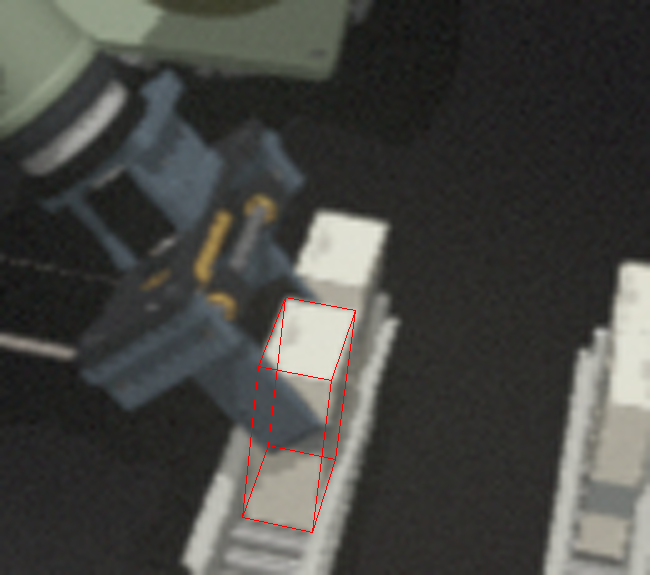

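Entered the lane. Lower slowly to contact (weight reads about −1.9 N).

Call:
send_rows --targets '[[[0,0.08,0.07],[0,0,0],5.5],[[0,0.08,0.07],[0,0,0],5.5],[[0,0.08,0.07],[0,0,0],5.5],[[0,0.05,0.05],[0,0,0],5.5],[[0,0,0],[0,0,0],5.5],[[0,0,0],[0,0,0],5.5]]'

```text
t: 19.82
tcp_pos: [0.525, 0.1459, 0.1167]
orientation: [0.922, 0.002, 0.083, -0.379]
force: [-2.2, -3.0, 5.2]
grip_width: 0.724
```

```bash
python3 st.py thick;  python3 -c "
from station import *
for i in range(3): get_image('top'); s=read_state();print(s['force'].round(2),s['ft_torque'].round(3))"
```

```text
t 19.8167 lane [127.5   0.2  51.5] F lane [-1.13 -3.1   5.49] M [-0.263  0.372  0.173] grip 66.1
[-2.11 -2.44  6.14] [-0.287  0.349  0.149]
[-2.19 -1.96  5.88] [-0.203  0.395  0.153]
[-1.83 -2.99  5.14] [-0.223  0.371  0.129]
```

Call:
send_rows --targets '[[[0,-0.06,-0.06],[0,0,0],5.5],[[0,0,0],[0,0,0],5.5],[[0,0,0],[0,0,0],5.5]]'

```text
t: 20.22
tcp_pos: [0.5247, 0.1458, 0.1167]
orientation: [0.922, 0.002, 0.083, -0.379]
force: [-1.1, -2.0, 3.2]
grip_width: 0.724
```

```bash
python3 st.py thick;  python3 -c "
from h import *
s=read_state();print(s['force'].round(2),s['ft_torque'].round(3))
d=grab('scene','s17');crop('c17','s17',270,130,130,115,6)"
```

```text
t 20.2167 lane [127.2  -0.   51.6] F lane [-0.43 -2.02  3.31] M [-0.438  0.301  0.046] grip 66.0
[-1.07 -1.96  3.21] [-0.438  0.301  0.046]
```

View pics/c17.png

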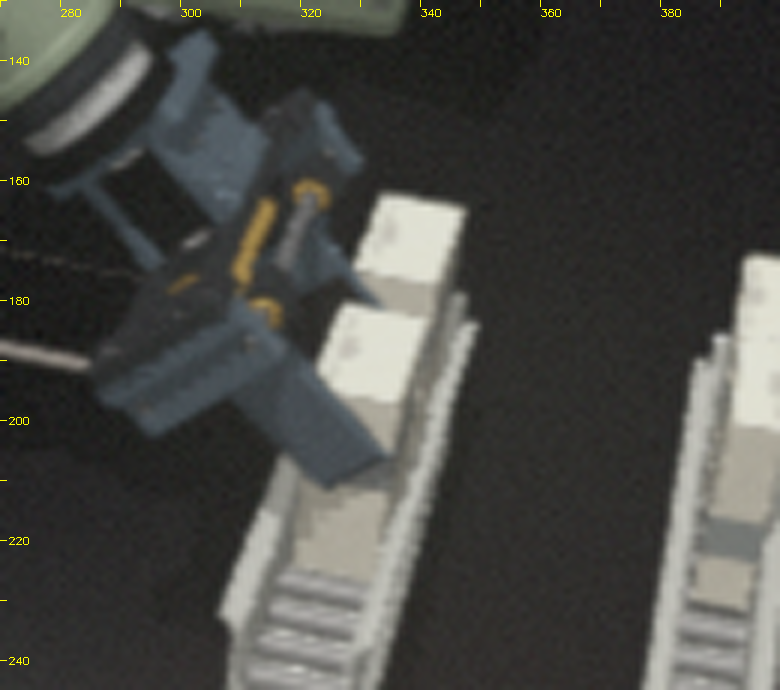

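Call:
send_rows --targets '[[[0,-0.03,-0.03],[0,0,0],5.5],[[0,0,0],[0,0,0],6.7],[[0,0,0],[0,0,0],6.9],[[0,0,0],[0,0,0],7.2],[[0,0,0],[0,0,0],7.2],[[0,0,0],[0,0,0],7.2]]'

```text
t: 20.77
tcp_pos: [0.5245, 0.1458, 0.1168]
orientation: [0.922, 0.002, 0.083, -0.379]
force: [0.0, 0.0, 0.1]
grip_width: 0.786
```

```bash
python3 st.py thick;  python3 -c "
from h import *
d=grab('scene','s18');crop('c18','s18',270,130,130,115,6)
d=grab('top','t18');crop('c18t','t18',190,160,110,100,6)"
```

```text
t 20.7667 lane [127.   -0.   51.8] F lane [0.04 0.04 0.14] M [-0.491  0.18   0.012] grip 71.7
```

View pics/c18.png

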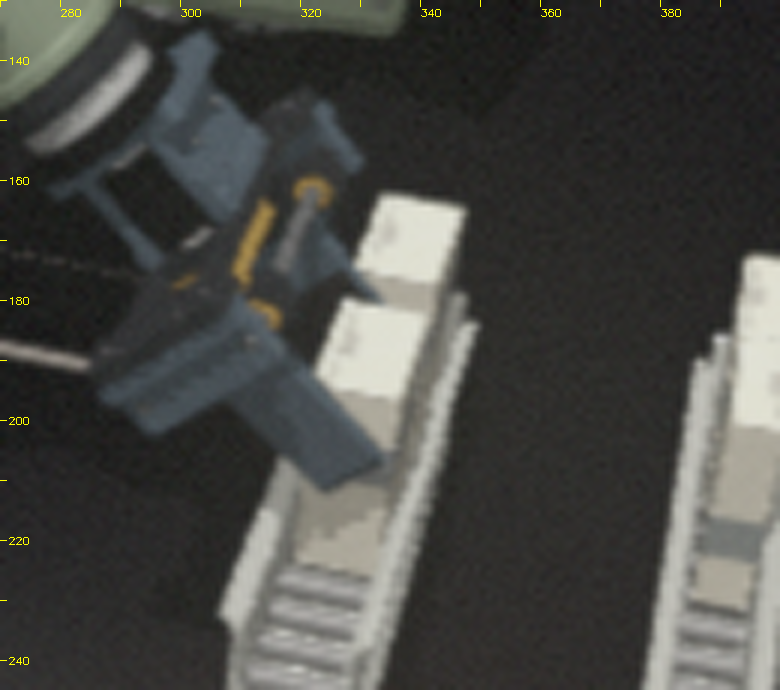

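View pics/c18t.png

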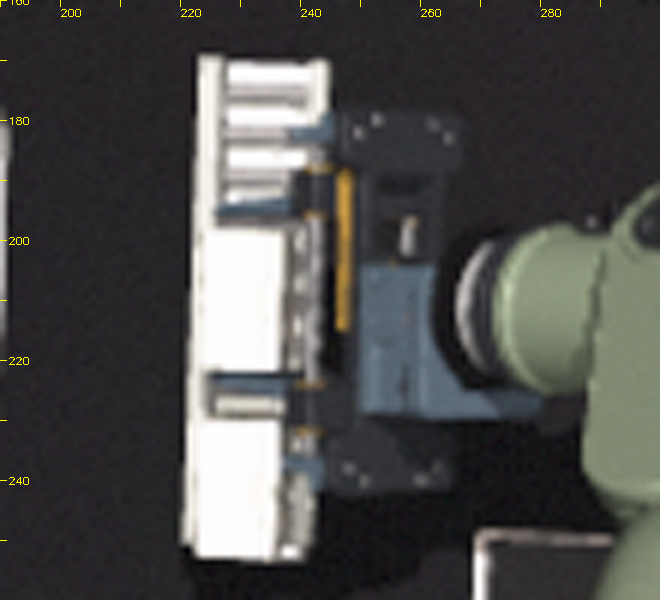

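Call:
send_rows --targets '[[[-0.2,0,0],[0,0,0],7.2],[[-0.2,0,0],[0,0,0],7.2],[[-0.2,0,0],[0,0,0],7.2],[[-0.1,0,0],[0,0,0],7.2],[[0,0,0],[0,0,0],7.2],[[0,0,-0.5],[0,0,0],7.2],[[0,0,-1],[0,0,0],7.2],[[0,0,-1],[0,0,0],7.2]]'

```text
t: 21.53
tcp_pos: [0.5136, 0.1283, 0.1338]
orientation: [0.922, 0.002, 0.083, -0.379]
force: [-0.3, 1.0, -0.5]
grip_width: 0.79
```

Call:
send_rows --targets '[[[0,0,-1],[0,0,0],7.2],[[0,0,-1],[0,0,0],7.2],[[0,0,-1.5],[0,0,0],7.2],[[0,0,-2.5],[0,0,0],7.2],[[0,0,-2.5],[0,0,0],7.2],[[0,0,-2],[0,0,0],7.2],[[0,0,0],[0,0,0],7.2],[[0,0,0],[0,0,0],7.2]]'

```text
t: 22.2
tcp_pos: [0.4984, 0.0543, 0.2076]
orientation: [0.922, 0.002, 0.084, -0.378]
force: [-0.1, 0.2, -0.4]
grip_width: 0.792
```

```bash
python3 st.py thick;  python3 -c "
from h import *
d=grab('scene','s19')
d=grab('top','t19');crop('c19t','t19',160,160,100,100,6);crop('c19','s19',290,145,130,115,6)"
```

```text
t 22.2 lane [121.2 -93.  144.6] F lane [-0.19  0.15 -0.39] M [-0.458  0.148 -0.022] grip 72.3
```

View pics/c19.png

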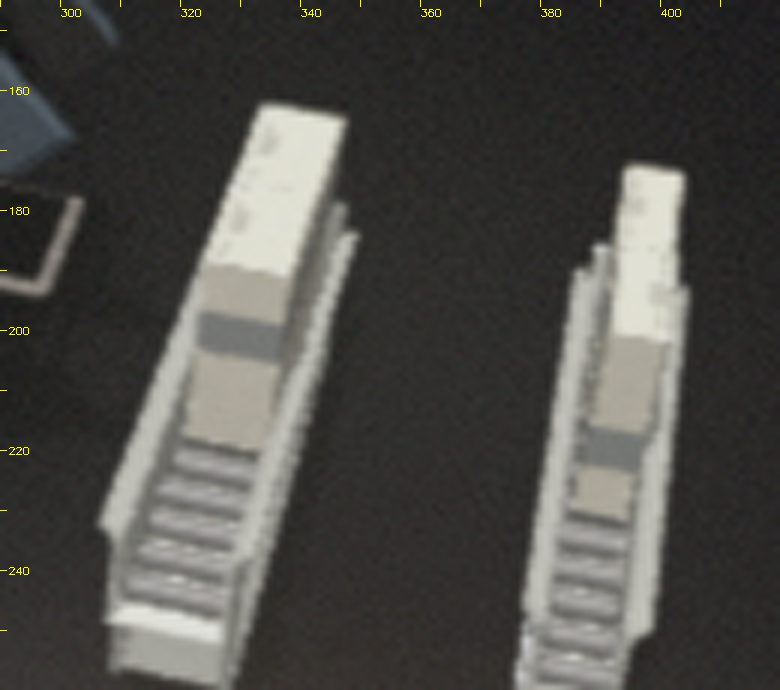

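View pics/c19t.png

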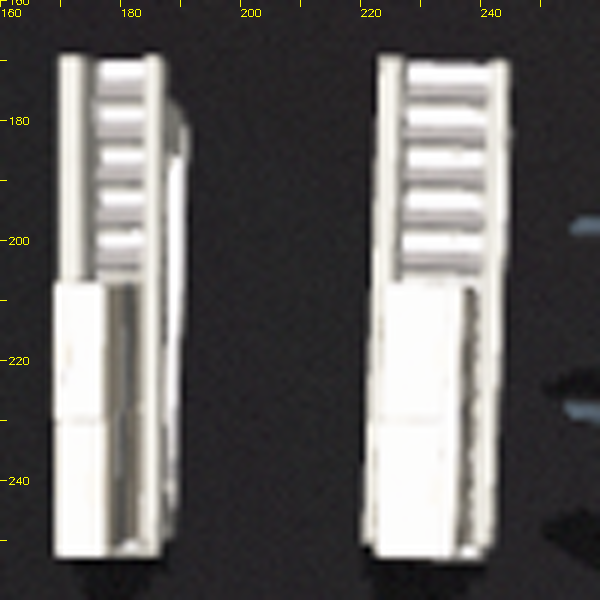

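View pics/s19.png

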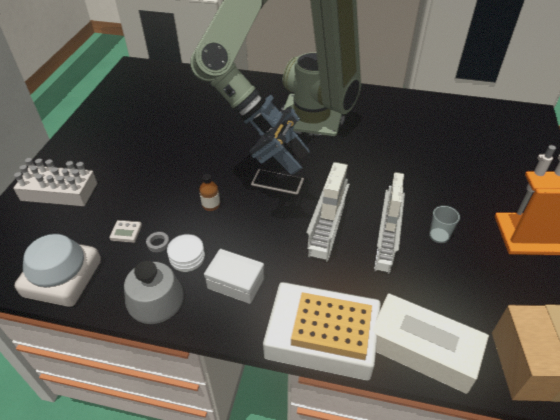

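Both cartons stand against their stock cartons, and the bystanders appear unmoved. The gripper is clear of everything, so I'm handing in.

```bash
python3 -c "
from station import *
print(hand_in())"
```

```text
the job is handed in; nothing more can be done
None
```

Both kit cartons are loaded: the thin one stands in the narrow lane and the thick one in the wide lane. I handed the job in at 22 s of the 64 s allowed, with the gripper clear of everything. The hand-in reports no verdict.

**How it was done:** I gripped each carton across its 66 mm width with the tool tilted 45°, turned it upright and lowered it slowly onto the rollers. I then opened the fingers a few millimetres, followed the carton about 7 mm down the lane and withdrew, so it rolled the last short stretch on its own.

**Final pictures (both cameras):**
- Each carton is upright on its short thin edge inside the guides, with no visible gap to the carton already there.
- The bottle, phone, beaker and the other things on the bench look to be where they were. I judged this by eye and did not measure them again.

**What disagreed:**
- **Floor height:** the thin carton touched the floor about 1 mm below my estimate and the thick one about 1.5 mm above it. That fits the 2 mm camera calibration.
- **Contact force:** the thin carton was set down at about 2.5 N. The thick one pressed on the floor with about 7–8 N, so I backed it off to about 5 N, then slightly more, before opening the fingers.

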